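# Set out the salsa display on a market stall

### The job

Set out the salsa display on the wooden board: stand the big green tub exactly midway between the terracotta bowl and the blue bowl, and stack the small red tub centred on its lid. On the board's front half (the robot's side), stand the brass-capped jar straight in front of the blue bowl and the yellow tub straight in front of the terracotta bowl (square to the board's long edges), each with a clear gap of about 3 cm to its bowl, and then stand the white shaker midway between the jar and the yellow tub. Keep all five upright throughout, let go of them, and leave the brown clay mug and the stone mortar where they are.

Things in the scene. Friction and masses are not known exactly. Their poses are not given: they have to be found in the camera images.
- tub_green: Big green salsa tub, a closed upright cylinder 64 mm in diameter (at the lid; 61 mm below it) and 60 mm high, with a flat pale-green-rimmed lid (the top 8 mm), about 160 g. Loose, upright at the start; origin at the centre of its underside, z up (round: yaw means nothing).
- tub_red: Small red salsa tub, a closed upright cylinder 46 mm in diameter (at the lid; 43 mm below it) and 36 mm high, flat lid (the top 8 mm), about 60 g. Loose, upright at the start; origin at the centre of its underside, z up (round: yaw means nothing).
- tub_yellow: Yellow salsa tub, a closed upright cylinder 52 mm in diameter (at the lid; 49 mm below it) and 45 mm high, flat lid (the top 8 mm), about 90 g. Loose, upright at the start; origin at the centre of its underside, z up (round: yaw means nothing).
- jar: Brown jar with a paper band and a brass cap: body 54 mm in diameter up to 64 mm, cap 50 mm in diameter from 70 to 85 mm (total height), about 250 g. Loose, upright at the start; origin at the centre of its underside, z up (round: yaw means nothing).
- shaker: White shaker, 40 mm in diameter up to 58 mm, domed white top with five black holes, 75 mm high in all, about 140 g. Loose, upright at the start; origin at the centre of its underside, z up (round: yaw means nothing).
- board: Fixed rectangular pale wooden display board, 230 mm (its x) by 370 mm (its y, the long edges) and 12 mm thick; origin at the centre of its underside. Its -x long edge is the front, towards the robot; it stands turned by up to 13 degrees. The two bowls stand on its rear half, each 50 mm behind the board's centre line (x = +50 mm) and 125 mm to either side (y = +125 and -125 mm; which bowl is on which side varies). All five things belong on this board; its front half is empty.
- bowl_terracotta: Fixed terracotta bowl with dark spots on the rim, two upright ear handles at its ends along y (up to 69 mm high, up to 59 mm from the axis) and yellow fruit in it. 110 mm in diameter at the rim, 50 mm high, standing on the board. Origin at the centre of its underside (on the board's top); its axes are parallel to the board's, -x is its front.
- bowl_blue: Fixed blue plastic bowl with red radishes in it, 110 mm in diameter at the rim, 50 mm high, standing on the board. Origin at the centre of its underside (on the board's top); its axes are parallel to the board's, -x is its front.
- mug: Bystander: empty brown clay cup without a handle, 68 mm in diameter, 75 mm high, standing among the loose things. Origin at the centre of its underside. Not to be disturbed.
- mortar: Bystander: dark grey stone mortar with a pestle in it, small, 64 mm in diameter, 42 mm high (the pestle to about 61 mm), between the board and the robot. Origin at the centre of its underside. Not to be disturbed.

How it is judged:
By the outcome, as a careful person would: the job done as asked, in the order asked, and still so for the second after the job is handed in, with the robot touching nothing.
It also fails if it takes over 120 s, if anything falls off the work surface, if the arm or the gripper's body presses on something with over 40 N, if the wrist force passes 120 N, or if a joint passes its speed limit or range.

### The arm

A 7-joint arm with a two-finger parallel gripper is mounted at the origin on the work surface. World frame = base frame: x ahead of the robot, y to its left, z up, the work surface at z = 0. Lengths are in m, angles in rad, forces in N, time in s.
With the tool pointing down it reaches from about 0.425 to 0.875 m from the base axis. Payload 9.9 kg.
Tool frame: the origin (TCP) lies on the centre line of the jaws, within the pads' length; the fingertips stand ahead of it and the grasp point (between the pads) lies 6 mm ahead of it (robot.finger_overhang is the z of the fingertips in the tool frame, in m); z points along the fingers, x is the direction in which the jaws open and shut, and the axes are right-handed (so a half turn about z gives the same grasp; the last joint's range is limited). The gripper opens to 85 mm and grips with 20 to 120 N. Pads are 22 mm wide; open, the fingers measure 114 mm over their backs; the gripper's body (76 mm by 85 mm) begins 54 mm behind the grasp point. The pads swing forward as they close: fully open they stand 13 mm farther back than shut.
Start: joints at [1.08, 0.576, 0.025, 1.437, -0.015, 1.129, -0.057], TCP at [0.267, -0.62, 0.256] pointing down, gripper open.
Joint ranges: [-2.76, 2.76], [-0.34, 2.15], [-1.52, 1.57], [0.19, 2.46], [-1.09, 4.23], [0.17, 1.99], [-2.82, 2.82]. Speed limits (rad/s): [2.22, 2.22, 3.01, 3.01, 3.14, 3.14, 3.14].

### API

Orientations are given as a 3x3 rotation matrix whose columns are the frame's x, y, z axes.
In Python, from cell import robot gives the robot as it stands. The module is installed in compiled form; this text tells all that it offers.
- The arm moves only by the shell command python3 -m pendant 'ROWS' [FORCE]. ROWS is text: rows parted by semicolons, each of 7 numbers parted by spaces: the shift along the world's x, y, z in cm, then the turn, a rotation vector about the world's x, y, z in degrees, then the closure, from 0 (fully open) to 1 (shut). A call has 1 to 20 rows; each row is the pose to reach, as a shift and turn from the pose commanded when the call began; what a row does not reach only later rows make up. A row lasts 1/12 s, in which the tool goes at most 41.7 mm and 7.16 degrees, less where a joint would pass 70% of its speed; a pose out of reach is approached as far as the arm can. A call with a gripper value outside its range is refused whole. The fingers move at their own pace and stop on an object; FORCE is the grip in N (left out, the last holds). Time passes only in rows, so rows that repeat a pose let the fingers close. It gives the time, the measured TCP pose, the force and the opening at its end, in the units of the state.
- robot.sense(): the state, without advancing time (a new reading comes with each control period).
- robot.get_image(name): name is "scene" or "top"; returns a dict with "pixels" (420x560x3 uint8, red, green, blue), "fx", "fy", "cx", "cy" (pixels), "rvec" (rotation vector, rad) and "tvec" (3), from world to camera coordinates, as OpenCV has them. Camera axes: x right, y down, z forward; pixel columns grow to the right and rows downward; lengths in m; the calibration is good to about 2 mm. A picture is of the moment at which its call begins. There is no depth.
- robot.finish_job(): hands the job in, once; it reports no verdict.
Trained networks look in a picture, given as the dict that the camera call returned (one of the last four; its "shot" number tells which), for a name from the list of things; names that differ only in an ending like _2 or _b are one class to them, and where a whole thing is asked for, a point or a joint stands for the part that bears it (a point fixed in the world has none). Each returns a list of dicts, best first, with "conf" (0 to 1); they miss things now and then, are a little off and sometimes report something else, mostly with a low value. They report only what shows in the picture. A call takes as long as a camera call.
- robot.silhouettes(picture, label): "pixels" (420x560 bool, what is visible of it).
- robot.landmark_of(picture, label): "centre" ([x, y, z] in m, in the coordinates of the camera as it stood for that picture, good to about 4 mm: a listed point, or the origin of a listed thing).
The state is a dict: "time_s": time; "joints": joint angles; "joint_vel": joint speeds; "tau": joint torques, N m; "tool_pos": TCP position; "tool_rot": TCP orientation; "force": force on the tool from outside, world axes, zero at the start; "moment": the same for the moment, N m; "gripper_width": finger opening in m.
Only numpy, scipy, OpenCV 4.12 (cv2) and the standard library are available. Lean on these libraries where they do the work, as an engineer would, in place of code of your own. Each camera call takes 0.05 s, during which the arm holds its last target.

## Working session

There is one attempt and no reset: what is moved stays moved. The work goes in short steps, Python scripts to look and compute and a shell command to move; the robot and the scene stay as the last step left them, time stands still between calls to the robot, and variables do not carry over. Pictures are saved under pics/ and viewed, and the job is handed in when it is done.

```bash
mkdir -p pics; ls
cat > h.py <<'E'
import numpy as np, cv2
from cell import robot
def w(pic,pc):
    R=cv2.Rodrigues(np.array(pic['rvec'],float))[0]; return R.T@(np.array(pc)-np.array(pic['tvec']).ravel())
def proj(pic,P):
    K=np.array([[pic['fx'],0,pic['cx']],[0,pic['fy'],pic['cy']],[0,0,1]],float)
    return cv2.projectPoints(np.array(P,float).reshape(-1,3),np.array(pic['rvec'],float),np.array(pic['tvec'],float),K,None)[0].reshape(-1,2)
def ray(pic,uv,z):
    R=cv2.Rodrigues(np.array(pic['rvec'],float))[0]; t=np.array(pic['tvec'],float).ravel()
    C=-R.T@t; d=R.T@np.array([(uv[0]-pic['cx'])/pic['fx'],(uv[1]-pic['cy'])/pic['fy'],1])
    return C+d*(z-C[2])/d[2]
def save(pic,n): cv2.imwrite(f'pics/{n}.png',np.array(pic['pixels'])[:,:,::-1])
E
python3 - <<'E'
from h import *
print(robot.sense(), robot.finger_overhang)
for c in ['scene','top']:
    p=robot.get_image(c); save(p,c+'0'); print(c,p['fx'],p['rvec'],p['tvec'])
    for n in 'tub_green tub_red tub_yellow jar shaker board bowl_terracotta bowl_blue mug mortar'.split():
        print(n,[(np.round(w(p,d['centre']),4),round(d['conf'],2)) for d in robot.landmark_of(p,n)[:2]])
E
```

```text
pics
{'time_s': 0.0, 'joints': array([ 1.08021629,  0.5765425 ,  0.02485088,  1.43787746, -0.01503109,
        1.12899823, -0.05647572]), 'joint_vel': array([-0.0002006 , -0.00019075, -0.00138293,  0.00111968, -0.00048901,
        0.00038009, -0.00025612]), 'tau': array([ 3.59506294e-05, -7.65761590e+01,  2.25101441e+00, -2.85975355e+01,
        1.55281147e-02,  1.26843620e-02, -1.14383664e-05]), 'tool_pos': array([ 0.26692289, -0.61954956,  0.25544656]), 'tool_rot': array([[ 3.95690126e-01, -9.18383812e-01, -7.05306580e-04],
       [-9.18382619e-01, -3.95690750e-01,  1.48183575e-03],
       [-1.63997726e-03,  6.13935277e-05, -9.99998653e-01]]), 'force': array([ 0.17973009, -0.48223277,  0.30930821]), 'moment': array([-0.01476644,  0.00449372,  0.04639362]), 'gripper_width': 0.08532035045843102} 0.025
scene 538.7385310763333 [ 1.42209963  1.9547415  -0.98087584] [ 0.17655606 -0.28911191  1.75565265]
tub_green [(array([ 0.434 ,  0.3301, -0.0031]), 0.61)]
tub_red [(array([ 5.019e-01,  4.043e-01, -5.000e-04]), 0.58)]
tub_yellow [(array([ 0.3984, -0.0023,  0.0036]), 0.16)]
jar [(array([ 
[... 545 characters left out ...]
6367 [ 2.14039043 -2.1676158   0.16028692] [0.01178742 0.55997936 0.95309453]
tub_green [(array([ 0.4347,  0.3311, -0.0015]), 0.93)]
tub_red [(array([0.5049, 0.4082, 0.0011]), 0.68)]
tub_yellow [(array([ 0.5809,  0.345 , -0.0027]), 0.94)]
jar [(array([ 0.4175, -0.3285,  0.0008]), 0.93), (array([ 0.5059, -0.4203, -0.0018]), 0.71)]
shaker []
board [(array([ 0.6502,  0.0313, -0.0035]), 0.78)]
bowl_terracotta [(array([0.6875, 0.1557, 0.0113]), 0.78), (array([ 0.5669, -0.3204, -0.0009]), 0.34)]
bowl_blue [(array([ 0.7024, -0.0954,  0.0133]), 0.64)]
mug [(array([ 0.5036, -0.4217, -0.0031]), 0.74)]
mortar [(array([ 0.4014, -0.002 ,  0.0046]), 0.97), (array([5.823e-01, 3.455e-01, 4.000e-04]), 0.71)]
```

View pics/scene0.png

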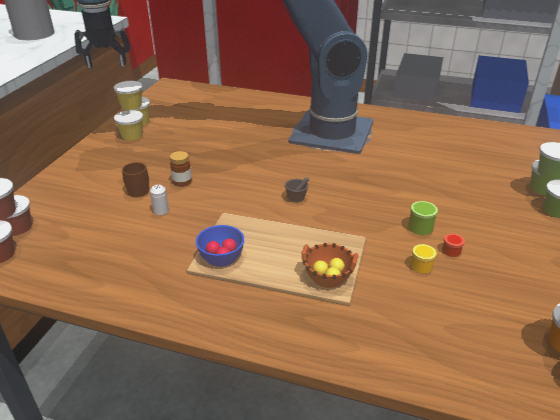

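View pics/top0.png

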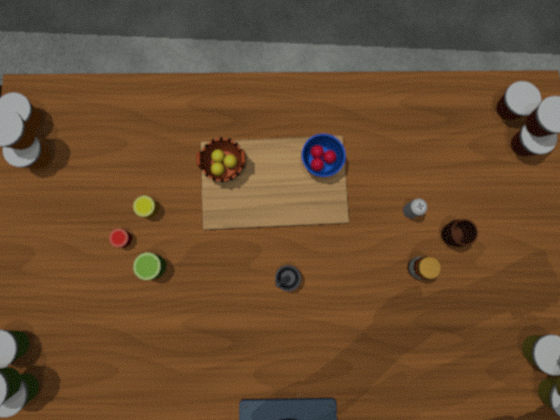

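Both pictures agree with the networks. In top0, terracotta is at (222,160), blue at (324,156), yellow at (144,207), red at (120,238), green at (148,266), the shaker at (418,207), the mug at (459,233) and the jar at (428,267). Next I'll refine the poses from silhouettes.

```bash
cat > fit.py <<'E'
from h import *
from scipy.optimize import minimize
def hullmask(pic,P):
    uv=proj(pic,P); S=4
    m=np.zeros((420*S,560*S),np.uint8); cv2.fillConvexPoly(m,cv2.convexHull(np.round((uv+0.5)*S).astype(np.int32)),255)
    return cv2.resize(m,(560,420),interpolation=cv2.INTER_AREA)/255.
a=np.linspace(0,2*np.pi,48,endpoint=False)
PROF={'tub_green':[(0,30.5),(52,30.5),(52,32),(60,32)],'tub_red':[(0,21.5),(28,21.5),(28,23),(36,23)],'tub_yellow':[(0,24.5),(37,24.5),(37,26),(45,26)],
'jar':[(0,27),(64,27),(70,25),(85,25)],'shaker':[(0,20),(58,20),(68,15),(75,5)],'mug':[(0,30),(75,34)],'mortar':[(42,32)],'bowl_terracotta':[(50,55)],'bowl_blue':[(0,35),(50,55)]}
def cyl(n,x,y,z): return np.concatenate([np.c_[x+r/1000*np.cos(a),y+r/1000*np.sin(a),np.full(48,z+h/1000)] for h,r in PROF[n]])
def best(pic,n,x,y,z=0,win=.03):
    out=None
    for d in robot.silhouettes(pic,n):
        m=d['pixels']; v,u=np.nonzero(m)
        if len(u)<20: continue
        c=proj(pic,[x,y,z+.03])[0]
        if np.hypot(u.mean()-c[0],v.mean()-c[1])<25 and (out is None or d['conf']>out[1]): out=(m,d['conf'])
    return out
def fit(pic,n,x,y,z=0):
    b=best(pic,n,x,y,z)
    if b is None: return None
    m=b[0].astype(float)
    f=lambda p:np.abs(hullmask(pic,cyl(n,p[0]/100,p[1]/100,z))-m).sum()/m.sum()
    r=minimize(f,[x*100,y*100],method='Nelder-Mead',options=dict(initial_simplex=[[x*100,y*100],[x*100+.6,y*100],[x*100,y*100+.6]],xatol=.01))
    return np.round(r.x*10,1),round(r.fun,3),round(b[1],2)
E
cat > m1.py <<'E'
from fit import *
G={'tub_green':(.434,.331),'tub_red':(.503,.406),'tub_yellow':(.581,.345),'jar':(.418,-.331),'shaker':(.567,-.322)}
for c in ['scene','top']:
    p=robot.get_image(c)
    for n in G: print(c,n,fit(p,n,*G[n]))
    print(c,'bowls',fit(p,'bowl_blue',.70,-.094,.012), fit(p,'bowl_terracotta',.688,.154,.012))
    bd=robot.silhouettes(p,'board'); m=bd[0]['pixels']; print(bd[0]['conf'],m.sum())
    ig=np.zeros((420,560),bool)
    for n in ['bowl_blue','bowl_terracotta']:
        for d in robot.silhouettes(p,n)[:1]: ig|=cv2.dilate(d['pixels'].astype(np.uint8),np.ones((7,7)))>0
    def bx(q):
        x,y,t=q[0]/100,q[1]/100,q[2]/10; R=np.array([[np.cos(t),-np.sin(t)],[np.sin(t),np.cos(t)]])
        c4=np.array([[.115,.185],[.115,-.185],[-.115,-.185],[-.115,.185]])@R.T+[x,y]
        return np.r_[np.c_[c4,np.zeros(4)],np.c_[c4,np.full(4,.012)]]
    f=lambda q:(np.abs(hullmask(p,bx(q))-m)*~ig).sum()/m.sum()
    r=min((minimize(f,[65,2.9,t],method='Nelder-Mead',options=dict(initial_simplex=np.array([[65,2.9,t],[66,2.9,t],[65,3.9,t],[65,2.9,t+.3]]),xatol=.005,maxiter=400)) for t in (.2,.5,0.)),key=lambda r:r.fun)
    print(c,'board',r.x[:2]*10,np.degrees(r.x[2]/10),r.fun)
    im=np.array(p['pixels']).copy(); im[m]=im[m]//2+[0,127,0]
    cv2.polylines(im,[np.round(cv2.convexHull(proj(p,bx(r.x)).astype(np.float32))).astype(np.int32)],True,(255,0,255)); cv2.imwrite(f'pics/b_{c}.png',im[:,:,::-1])
E
python3 m1.py
```

```text
scene tub_green (array([428.5, 325.7]), np.float64(0.101), 0.82)
scene tub_red (array([502.2, 406.3]), np.float64(0.097), 0.7)
scene tub_yellow (array([578., 344.]), np.float64(0.045), 0.86)
scene jar (array([ 418.7, -336.6]), np.float64(0.109), 0.73)
scene shaker (array([ 563.7, -325.8]), np.float64(0.05), 0.69)
scene bowls (array([702. , -97.1]), np.float64(0.054), 0.62) (array([699. , 154.1]), np.float64(0.246), 0.59)
0.88 7314
scene board [643.61626063  24.75269514] 1.8396902496734833 0.04513503514613393
top tub_green (array([433.9, 330.6]), np.float64(0.046), 0.87)
top tub_red (array([502.9, 409.4]), np.float64(0.077), 0.63)
top tub_yellow (array([580.2, 347.8]), np.float64(0.16), 0.64)
top jar (array([ 420.8, -330.9]), np.float64(0.056), 0.81)
top shaker (array([ 567.2, -322.2]), np.float64(0.052), 0.59)
top bowls (array([698.3, -94.1]), np.float64(0.046), 0.88) (array([690.1, 154.3]), np.float64(0.076), 0.88)
0.87 9765
top board [644.22943923  28.23398014] 1.9141770465516332 0.012996395690892842
```

```bash
python3 -m pendant '33 50 0 0 0 22 0;33 50 0 0 0 22 0;33 50 0 0 0 22 0;33 50 0 0 0 22 0;33 50 0 0 0 22 0;33 50 0 0 0 22 0;33 50 0 0 0 22 0;33 50 0 0 0 22 0;33 50 0 0 0 22 0;33 50 0 0 0 22 0;33 50 0 0 0 22 0;33 50 0 0 0 22 0;33 50 0 0 0 22 0;33 50 0 0 0 22 0'; python3 -m pendant '-16.6 45 0 0 0 0 0;-16.6 45 0 0 0 0 0;-16.6 45 0 0 0 0 0;-16.6 45 0 0 0 0 0;-16.6 45 0 0 0 0 0;-16.6 45 0 0 0 0 0;-16.6 45 0 0 0 0 0;-16.6 45 0 0 0 0 0;-16.6 45 0 0 0 0 0;-16.6 45 0 0 0 0 0;-16.6 45 -5 0 0 0 0;-16.6 45 -10 0 0 0 0;-16.6 45 -10 0 0 0 0;-16.6 45 -10 0 0 0 0'
python3 - <<'E'
from h import *
for c in ['scene','top']: save(robot.get_image(c),c+'1')
print(robot.sense()['tool_rot'])
E
```

```text
time_s: 3.37
tool_pos: [0.5893, -0.1312, 0.2566]
tool_rot: [[0.711, -0.703, 0.0], [-0.703, -0.711, -0.0], [0.0, -0.0, -1.0]]
force: [-0.0, -0.9, 1.0]
gripper_width: 0.0854
time_s: 4.53
tool_pos: [0.4184, 0.3183, 0.151]
tool_rot: [[0.714, -0.7, -0.007], [-0.7, -0.714, -0.003], [-0.003, 0.007, -1.0]]
force: [-1.6, -0.1, -0.3]
gripper_width: 0.0854
[[ 7.11757215e-01 -7.02423081e-01 -1.86588680e-03]
 [-7.02425554e-01 -7.11755037e-01 -1.76325377e-03]
 [-8.95041810e-05  2.56565517e-03 -9.99996705e-01]]
```

Run:
```python
from h import *
s=robot.sense();print(s['tool_pos'],s['time_s'],s['joint_vel'])
a=cv2.imread('pics/scene1.png');b=cv2.imread('pics/top1.png')
c=lambda i,x,y:cv2.resize(i[y:y+150,x:x+200],(400,300),interpolation=cv2.INTER_CUBIC)
cv2.imwrite('pics/c1.png',np.hstack([c(a,340,140),c(b,60,180)]))
```

```text
[0.4219562  0.31669076 0.15590624] 4.6333 [ 2.91472845e-02 -4.69020558e-02  1.13673338e-02 -3.30529048e-02
 -8.47018386e-05  1.42289341e-02  7.84704976e-03]
```

View pics/c1.png

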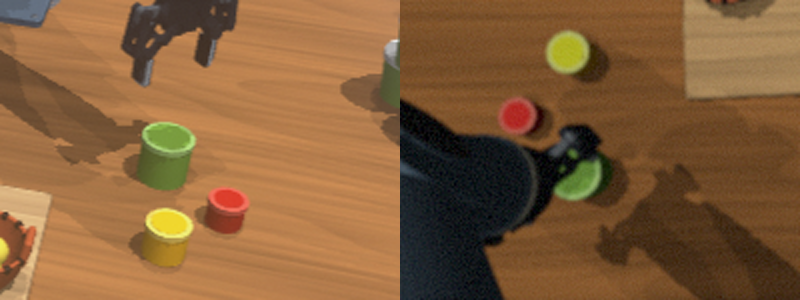

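```bash
python3 -m pendant '1.1 1.3 0 0 0 0 0;1.1 1.3 -3 0 0 0 0;1.1 1.3 -6 0 0 0 0;1.1 1.3 -9 0 0 0 0;1.1 1.3 -11.1 0 0 0 0;1.1 1.3 -11.1 0 0 0 0;1.1 1.3 -11.1 0 0 0 0;1.1 1.3 -11.1 0 0 0 0.3;1.1 1.3 -11.1 0 0 0 0.6;1.1 1.3 -11.1 0 0 0 0.6;1.1 1.3 -11.1 0 0 0 0.6;1.1 1.3 -11.1 0 0 0 0.6' 40; python3 -m pendant '0 0 0 0 0 0 0.6; 0 0 4 0 0 0 0.6;0 0 8 0 0 0 0.6;0 0 11 0 0 0 0.6;0 0 11 0 0 0 0.6;0 0 11 0 0 0 0.6'
cat > look.py <<'E'
from h import *
import sys
k=sys.argv[1]; X,Y,Z=map(float,sys.argv[2:5])
o=[]
for c in ['scene','top']:
    p=robot.get_image(c); im=np.array(p['pixels'])[:,:,::-1]
    u,v=proj(p,[X,Y,Z])[0]; x0=int(min(max(u-75,0),410)); y0=int(min(max(v-75,0),270))
    o.append(cv2.resize(im[y0:y0+150,x0:x0+150],(399,399),interpolation=cv2.INTER_CUBIC)); print(c,'crop',x0,y0)
cv2.imwrite(f'pics/{k}.png',np.hstack(o)); s=robot.sense(); print(s['tool_pos'],s['gripper_width'],s['time_s'],np.degrees(np.arctan2(s['tool_rot'][1,0],s['tool_rot'][0,0])))
E
python3 look.py c2 .43 .33 .1
```

```text
time_s: 5.63
tool_pos: [0.4349, 0.3304, 0.0479]
tool_rot: [[0.71, -0.704, 0.003], [-0.704, -0.71, 0.002], [0.001, -0.004, -1.0]]
force: [-0.1, -2.2, 10.0]
gripper_width: 0.0625
time_s: 6.13
tool_pos: [0.4346, 0.3306, 0.1584]
tool_rot: [[0.71, -0.704, 0.005], [-0.704, -0.71, 0.004], [0.001, -0.006, -1.0]]
force: [0.0, -0.5, -2.0]
gripper_width: 0.0627
scene crop 352 118
top crop 65 192
[0.43334152 0.32948708 0.15559943] 0.06248050357032923 6.2333 -44.70982021304554
```

View pics/c2.png

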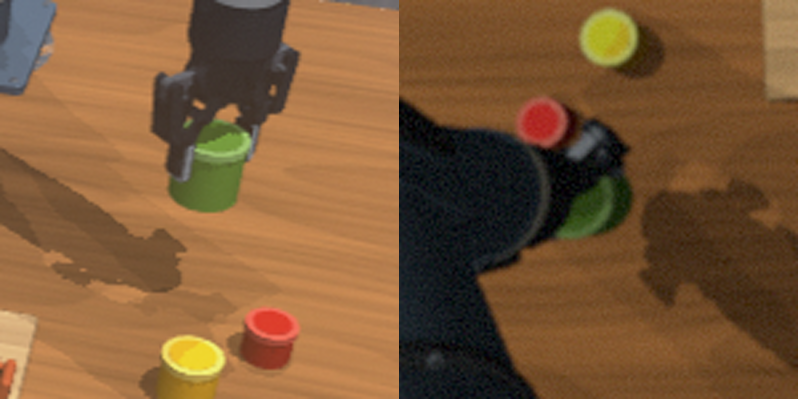

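```bash
python3 -m pendant '0 0 4 0 0 0 0.6;26.1 -30.1 5 0 0 46.6 0.6;26.1 -30.1 5 0 0 46.6 0.6;26.1 -30.1 5 0 0 46.6 0.6;26.1 -30.1 5 0 0 46.6 0.6;26.1 -30.1 5 0 0 46.6 0.6;26.1 -30.1 5 0 0 46.6 0.6;26.1 -30.1 5 0 0 46.6 0.6;26.1 -30.1 5 0 0 46.6 0.6;26.1 -30.1 5 0 0 46.6 0.6;26.1 -30.1 5 0 0 46.6 0.6;26.1 -30.1 5 0 0 46.6 0.6;26.1 -30.1 5 0 0 46.6 0.6;26.1 -30.1 5 0 0 46.6 0.6;26.1 -30.1 5 0 0 46.6 0.6'; python3 -m pendant '0 0 -4 0 0 0 0.6;0 0 -8 0 0 0 0.6;0 0 -11 0 0 0 0.6;0 0 -11 0 0 0 0.6;0 0 -11 0 0 0 0.6;0 0 -11 0 0 0 0.6'; python3 look.py c3 .69 .03 .08
```

```text
time_s: 7.48
tool_pos: [0.6935, 0.0305, 0.2045]
tool_rot: [[0.999, 0.035, -0.002], [0.035, -0.999, 0.001], [-0.002, -0.001, -1.0]]
force: [-0.4, 1.1, -2.3]
gripper_width: 0.0628
time_s: 7.98
tool_pos: [0.6953, 0.0301, 0.0974]
tool_rot: [[0.999, 0.034, 0.002], [0.034, -0.999, 0.001], [0.002, -0.001, -1.0]]
force: [1.0, -0.0, -0.8]
gripper_width: 0.0624
scene crop 199 166
top crop 197 81
[0.69585147 0.02971725 0.09813018] 0.062455369669906335 8.0833 1.9276967164788128
```

View pics/c3.png

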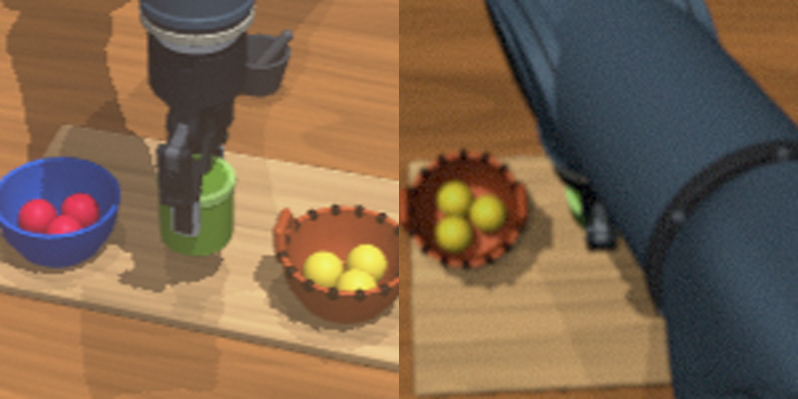

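```bash
python3 -m pendant '-0.15 -0.1 -1.5 0 0 0 0.6;-0.15 -0.1 -3 0 0 0 0.6;-0.15 -0.1 -3.6 0 0 0 0.6;-0.15 -0.1 -3.6 0 0 0 0.6;-0.15 -0.1 -3.6 0 0 0 0.6;-0.15 -0.1 -3.6 0 0 0 0.6'; python3 -m pendant '0 0 -0.2 0 0 0 0.6;0 0 -0.2 0 0 0 0.6;0 0 -0.2 0 0 0 0.6'
```

```text
time_s: 8.58
tool_pos: [0.6935, 0.0282, 0.0606]
tool_rot: [[0.999, 0.033, 0.002], [0.033, -0.999, 0.0], [0.002, -0.0, -1.0]]
force: [-0.1, 0.6, -1.2]
gripper_width: 0.0623
time_s: 8.83
tool_pos: [0.6936, 0.028, 0.0598]
tool_rot: [[0.999, 0.033, 0.002], [0.033, -0.999, -0.0], [0.002, 0.0, -1.0]]
force: [-4.9, -1.2, 14.7]
gripper_width: 0.0628
```

```bash
python3 -m pendant '0 0 0.1 0 0 0 0.3;0 0 0.1 0 0 0 0.15;0 0 0.1 0 0 0 0;0 0 0.1 0 0 0 0;0 0 0.1 0 0 0 0;0 0 4 0 0 0 0;0 0 8 0 0 0 0;0 0 12 0 0 0 0;0 0 15 0 0 0 0;-10 20 15 0 0 0 0;-10 20 15 0 0 0 0;-10 20 15 0 0 0 0;-10 20 15 0 0 0 0;-10 20 15 0 0 0 0;-10 20 15 0 0 0 0;-10 20 15 0 0 0 0'
cat > m2.py <<'E'
from fit import *
th=np.radians(1.9); R=np.array([[np.cos(th),-np.sin(th)],[np.sin(th),np.cos(th)]])
for c in ['scene','top']:
    p=robot.get_image(c)
    b=fit(p,'bowl_blue',.698,-.095,.012); t=fit(p,'bowl_terracotta',.69,.154,.012); g=fit(p,'tub_green',.694,.029,.012)
    print(c,b,t,g, [np.round(w(p,d['centre']),4) for d in robot.landmark_of(p,'tub_green')[:1]])
E
python3 m2.py; python3 look.py c4 .69 .03 .08
```

```text
time_s: 10.17
tool_pos: [0.5899, 0.234, 0.2078]
tool_rot: [[0.999, 0.041, -0.001], [0.041, -0.999, 0.003], [-0.001, -0.003, -1.0]]
force: [-0.2, -0.3, 0.3]
gripper_width: 0.0857
scene (array([700.8, -96.5]), np.float64(0.052), 0.55) (array([701.1, 155.7]), np.float64(0.26), 0.78) (array([691.8,  22.8]), np.float64(0.086), 0.86) [array([0.6933, 0.0256, 0.0086])]
top (array([698.1, -94.9]), np.float64(0.034), 0.78) (array([689.4, 154.3]), np.float64(0.064), 0.67) (array([692.5,  26.6]), np.float64(0.097), 0.91) [array([0.6935, 0.029 , 0.0113])]
scene crop 199 166
top crop 197 81
[0.59308896 0.22754463 0.2072424 ] 0.08525289734888274 10.7667 1.8714900144233173
```

View pics/c4.png

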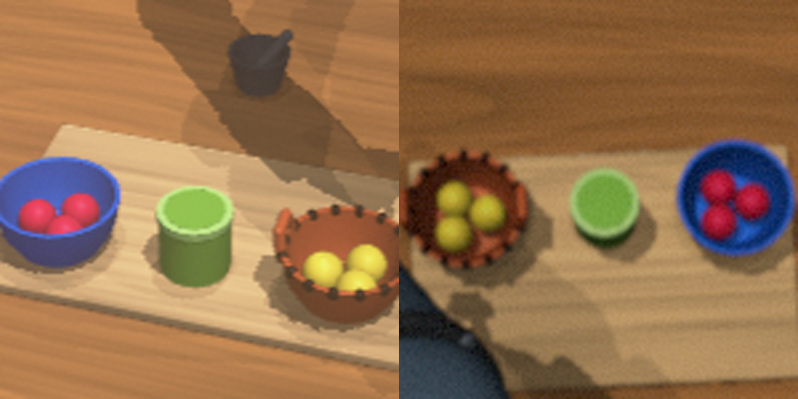

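```bash
cat > cf.py <<'E'
from fit import *
HS={'tub_green':((30,70),100,60),'bowl_blue':((105,130),110,40),'tub_red':((0,6),130,90),'tub_yellow':((22,33),120,110)}
def cfit(p,n,x,y,z,show=None):
    im=np.array(p['pixels']); hsv=cv2.cvtColor(im,cv2.COLOR_RGB2HSV)
    (a0,b0),s0,v0=HS[n]
    m=(hsv[...,0]>=a0)&(hsv[...,0]<=b0)&(hsv[...,1]>=s0)&(hsv[...,2]>=v0)
    h=hullmask(p,cyl(n,x,y,z)); near=cv2.dilate((h>0).astype(np.uint8),np.ones((13,13)))>0
    m&=near
    cs,_=cv2.findContours(m.astype(np.uint8),cv2.RETR_EXTERNAL,cv2.CHAIN_APPROX_NONE)
    mm=np.zeros((420,560),np.uint8); c=max(cs,key=cv2.contourArea); cv2.drawContours(mm,[cv2.convexHull(c)],-1,1,-1); mm=mm.astype(float)
    f=lambda q:np.abs(hullmask(p,cyl(n,q[0]/100,q[1]/100,z))-mm).sum()/mm.sum()
    X,Y=x*100,y*100
    r=minimize(f,[X,Y],method='Nelder-Mead',options=dict(initial_simplex=[[X,Y],[X+.6,Y],[X,Y+.6]],xatol=.01))
    if show: 
        v=im.copy(); v[mm>0]=(v[mm>0]//2+[127,0,127]); save({'pixels':v},show)
    return np.round(r.x*10,1),round(r.fun,3),int(mm.sum()),int(h.sum())
E
python3 - <<'E'
from cf import *
for c in ['scene','top']:
    p=robot.get_image(c)
    for k in range(1):
        print(c,cfit(p,'tub_green',.693,.028,.012,'cg'+c),cfit(p,'bowl_blue',.698,-.095,.012,'cb'+c),cfit(p,'tub_yellow',.579,.345,0),cfit(p,'tub_red',.503,.407,0,'cr'+c))
im=np.hstack([cv2.resize(cv2.imread('pics/cgtop.png')[100:250,100:360],(400,231)),cv2.resize(cv2.imread('pics/crscene.png')[170:320,260:520],(400,231))])
cv2.imwrite('pics/cc.png',im)
E
```

```text
scene (array([691.7,  24.6]), np.float64(0.089), 915, 1001) (array([698.2, -97.2]), np.float64(0.312), 1181, 1547) (array([540.3, 345.9]), np.float64(0.901), 323, 632) (array([501.2, 406.8]), np.float64(0.258), 346, 438)Traceback (most recent call last):
  File "<stdin>", line 5, in <module>
  File "cf.py", line 10, in cfit
    mm=np.zeros((420,560),np.uint8); c=max(cs,key=cv2.contourArea); cv2.drawContours(mm,[cv2.convexHull(c)],-1,1,-1); mm=mm.astype(float)
                                       ~~~^^^^^^^^^^^^^^^^^^^^^^^^
ValueError: max() iterable argument is empty
```

Run:
```python
from cf import *
p=robot.get_image('top')
print(cfit(p,'tub_green',.693,.028,.012,'cgtop'),cfit(p,'bowl_blue',.698,-.095,.012,'cbtop'))
# lid outline / rim overlays
im=cv2.resize(np.array(p['pixels'])[:,:,::-1],None,fx=4,fy=4,interpolation=cv2.INTER_CUBIC)
def circ(x,y,z,r,col):
    uv=proj(p,np.c_[x+r*np.cos(np.linspace(0,6.28,90)),y+r*np.sin(np.linspace(0,6.28,90)),np.full(90,z)])
    cv2.polylines(im,[np.round((uv+.5)*4).astype(np.int32)],True,col,1)
circ(.6942,.0299,.072,.032,(0,0,255)); circ(.6985,-.0950,.062,.055,(255,255,255)); circ(.69,.1548,.062,.055,(255,255,255))
cv2.imwrite('pics/ov.png',cv2.resize(im[480:820,760:1440],(800,400)))
```

```text
(array([694.4,  27.5]), np.float64(0.171), 565, 654) (array([698.3, -94.5]), np.float64(0.039), 1481, 1541)
```

View pics/ov.png

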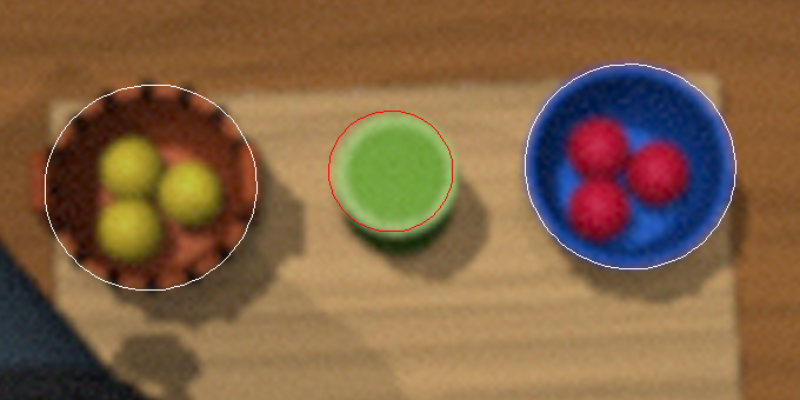

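In the overlay, the lid centre is about (395,173) against a target of (391,171), so the tub sits roughly 2.5 mm towards blue. I'll regrasp it and nudge it over.

```bash
python3 -m pendant '10.05 -19.95 0 0 0 0 0;10.05 -19.95 0 0 0 0 0;10.05 -19.95 0 0 0 0 0;10.05 -19.95 0 0 0 0 0;10.05 -19.95 0 0 0 0 0;10.05 -19.95 0 0 0 0 0;10.05 -19.95 0 0 0 0 0;10.05 -19.95 -3 0 0 0 0;10.05 -19.95 -7 0 0 0 0;10.05 -19.95 -11 0 0 0 0;10.05 -19.95 -14.4 0 0 0 0;10.05 -19.95 -14.4 0 0 0 0;10.05 -19.95 -14.4 0 0 0 0;10.05 -19.95 -14.4 0 0 0 0;10.05 -19.95 -14.4 0 0 0 0.3;10.05 -19.95 -14.4 0 0 0 0.6;10.05 -19.95 -14.4 0 0 0 0.6;10.05 -19.95 -14.4 0 0 0 0.6;10.05 -19.95 -14.4 0 0 0 0.6'; python3 -m pendant '0 0 0.7 0 0 0 0.6;0 0.25 0.7 0 0 0 0.6;0.05 0.25 0.7 0 0 0 0.6;0.05 0.25 0.7 0 0 0 0.6;0.05 0.25 0.3 0 0 0 0.6;0.05 0.25 0.3 0 0 0 0.6;0.05 0.25 0.3 0 0 0 0.6'
```

```text
time_s: 12.5
tool_pos: [0.6948, 0.0288, 0.0664]
tool_rot: [[0.999, 0.033, 0.004], [0.033, -0.999, 0.0], [0.004, -0.0, -1.0]]
force: [-1.4, 0.4, 8.6]
gripper_width: 0.0627
time_s: 13.08
tool_pos: [0.6936, 0.031, 0.0662]
tool_rot: [[0.999, 0.033, -0.001], [0.033, -0.999, -0.0], [-0.001, 0.0, -1.0]]
force: [-1.2, -0.4, 4.7]
gripper_width: 0.0621
```

```bash
python3 -m pendant '0.05 0 -0.2 0 0 0 0.6;0.05 0 -0.2 0 0 0 0.6;0.05 0 -0.2 0 0 0 0.6'; python3 look.py c5 .69 .03 .08
```

```text
time_s: 13.33
tool_pos: [0.6939, 0.031, 0.0659]
tool_rot: [[0.999, 0.033, -0.001], [0.033, -0.999, -0.001], [-0.001, 0.001, -1.0]]
force: [-6.9, -0.8, 20.1]
gripper_width: 0.0623
scene crop 199 166
top crop 197 81
[0.69384972 0.03095322 0.06585746] 0.06251550503027593 13.4333 1.895776145631762
```

View pics/c5.png

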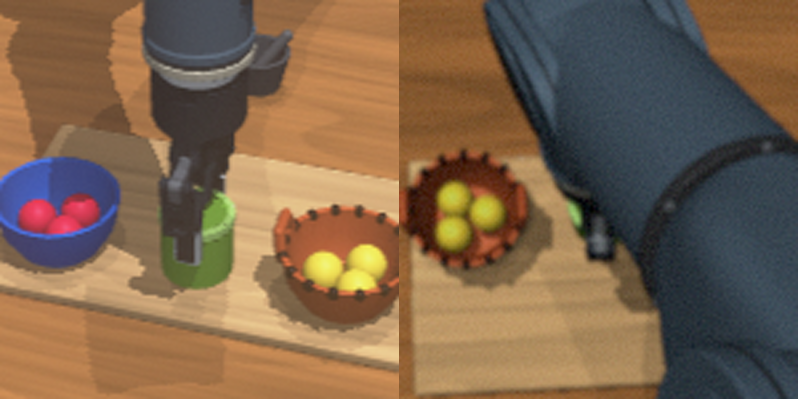

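```bash
python3 -m pendant '0 0 0.1 0 0 0 0.3;0 0 0.1 0 0 0 0.15;0 0 0.1 0 0 0 0;0 0 0.1 0 0 0 0;0 0 0.1 0 0 0 0;0 0 4 0 0 0 0;0 0 8 0 0 0 0;0 0 12 0 0 0 0;-19.1 37.7 12 0 0 0 0;-19.1 37.7 12 0 0 0 0;-19.1 37.7 12 0 0 0 0;-19.1 37.7 12 0 0 0 0;-19.1 37.7 12 0 0 0 0;-19.1 37.7 12 0 0 0 0;-19.1 37.7 12 0 0 0 0;-19.1 37.7 12 0 0 0 0;-19.1 37.7 12 0 0 0 0;-19.1 37.7 12 0 0 0 0;-19.1 37.7 12 0 0 0 0;-19.1 37.7 9 0 0 0 0'
python3 - <<'E'
from fit import *
p=robot.get_image('top');s=robot.sense();print(s['tool_pos'],s['time_s'])
print([np.round(w(p,d['centre']),4) for d in robot.landmark_of(p,'tub_green')[:1]])
im=cv2.resize(np.array(p['pixels'])[:,:,::-1],None,fx=4,fy=4,interpolation=cv2.INTER_CUBIC)
def circ(x,y,z,r,col):
    uv=proj(p,np.c_[x+r*np.cos(np.linspace(0,6.28,90)),y+r*np.sin(np.linspace(0,6.28,90)),np.full(90,z)])
    cv2.polylines(im,[np.round((uv+.5)*4).astype(np.int32)],True,col,1)
circ(.6942,.0299,.072,.032,(0,0,255)); circ(.6985,-.0950,.062,.055,(255,255,255)); circ(.69,.1548,.062,.055,(255,255,255))
cv2.imwrite('pics/ov2.png',cv2.resize(im[480:820,760:1440],(800,400)))
E
python3 look.py c6 .5 .4 .1
```

```text
time_s: 15.1
tool_pos: [0.5023, 0.415, 0.1591]
tool_rot: [[0.999, 0.04, 0.005], [0.04, -0.999, 0.009], [0.006, -0.009, -1.0]]
force: [1.6, 0.6, -0.1]
gripper_width: 0.0854
[0.50120679 0.40944948 0.15011496] 15.15
[array([0.6955, 0.0302, 0.0121])]
scene crop 381 140
top crop 35 161
[0.50354074 0.40686673 0.15379787] 0.08535223701140172 15.3 1.8680646859050773
```

View pics/ov2.png

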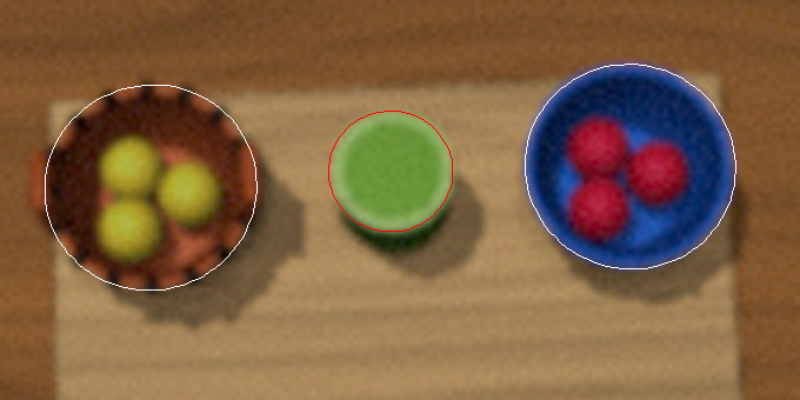

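View pics/c6.png

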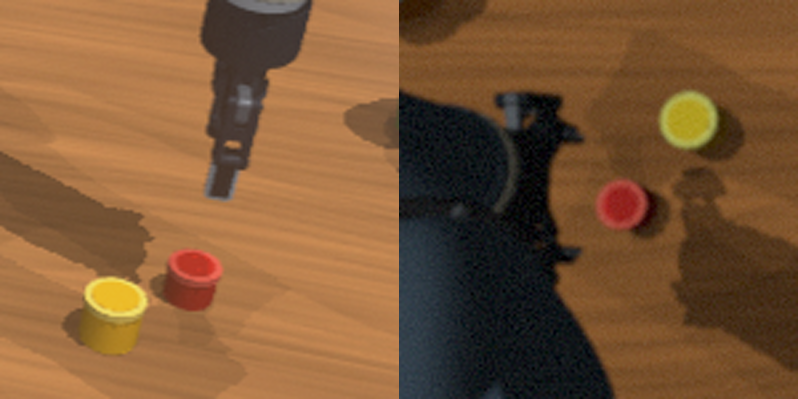

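Run:
```python
from h import *
p=robot.get_image('top'); im=np.array(p['pixels']).astype(int)
m=(im[...,0]>100)&(im[...,1]<75)&(im[...,2]<75); m[:200]=0;m[270:]=0;m[:,:80]=0;m[:,160:]=0
v,u=np.nonzero(m); print(len(u),u.mean(),v.mean(),u.min(),u.max(),v.min(),v.max(), ray(p,(u.mean(),v.mean()),.036)); print(robot.sense()['tool_pos'])
```

```text
1221 122.6036036036036 227.5790335790336 92 159 200 269 [0.52726301 0.39891919 0.036     ]
[0.50408421 0.4072005  0.15470145]
```

Run:
```python
from h import *
p=robot.get_image('top'); im=np.array(p['pixels']).astype(int)
m=(im[...,0]-im[...,1]>80)&(im[...,2]-im[...,1]>-12); m[:220]=0;m[258:]=0;m[:,:100]=0;m[:,140:]=0
v,u=np.nonzero(m); print(len(u),u.mean(),v.mean(),u.min(),u.max(),v.min(),v.max(), ray(p,(u.mean(),v.mean()),.036),ray(p,(118.8,238.1),.036)); print(robot.sense()['tool_pos'])
```

```text
201 118.66666666666667 237.56218905472636 111 127 230 246 [0.50290101 0.40746853 0.036     ] [0.50158287 0.4070878  0.036     ]
[0.50431609 0.40738355 0.15516917]
```

```bash
python3 -m pendant '-0.15 0 -3 0 0 0 0;-0.15 0 -6 0 0 0 0;-0.15 0 -9 0 0 0 0;-0.15 0 -12 0 0 0 0;-0.15 0 -12 0 0 0 0;-0.15 0 -12 0 0 0 0;-0.15 0 -12 0 0 0 0.3;-0.15 0 -12 0 0 0 0.7;-0.15 0 -12 0 0 0 0.7;-0.15 0 -12 0 0 0 0.7;-0.15 0 -12 0 0 0 0.7' 20;  python3 -m pendant '0 0 0 0 0 0 0;0 0 0 0 0 0 0;0 0 0 0 0 0 0;0 0 0 0 0 0 0;0 0 0 0 0 90 0;0 0 0 0 0 90 0;0 0 0 0 0 90 0;0 0 0 0 0 90 0;0 0 0 0 0 90 0;0 0 0 0 0 90 0;0 0 0 0 0 90 0;0 0 0 0 0 90 0;0 0 0 0 0 90 0;0 0 0 0 0 90 0;0 0 0 0 0 90 0;0 0 0 0 0 90 0;0 0 0 0 0 90 0;0 0 0 0 0 90 0;0 0 0 0 0 90 0.4;0 0 0 0 0 90 0.7'; python3 -m pendant '0 0 0 0 0 0 0.7;0 0 0 0 0 0 0.7;0 0 0 0 0 0 0.7;0 0 4 0 0 0 0.7;0 0 8 0 0 0 0.7;0 0 12 0 0 0 0.7;0 0 12 0 0 0 0.7;0 0 12 0 0 0 0.7' 30; python3 look.py c7 .5 .4 .1
```

```text
time_s: 16.32
tool_pos: [0.5028, 0.4086, 0.0364]
tool_rot: [[0.999, 0.033, 0.002], [0.033, -0.999, 0.002], [0.002, -0.002, -1.0]]
force: [-1.1, -1.8, 7.8]
gripper_width: 0.0449
time_s: 17.98
tool_pos: [0.5019, 0.4079, 0.0342]
tool_rot: [[-0.031, 1.0, -0.0], [1.0, 0.031, -0.0], [-0.0, -0.0, -1.0]]
force: [-0.4, -0.2, -0.1]
gripper_width: 0.064
time_s: 18.65
tool_pos: [0.5026, 0.409, 0.1569]
tool_rot: [[-0.033, 0.999, 0.004], [0.999, 0.033, 0.003], [0.003, 0.004, -1.0]]
force: [-0.2, -0.2, -1.2]
gripper_width: 0.045
scene crop 381 140
top crop 35 161
[0.50186934 0.4072967  0.15360892] 0.04447692940069962 18.75 91.88529134749521
```

View pics/c7.png

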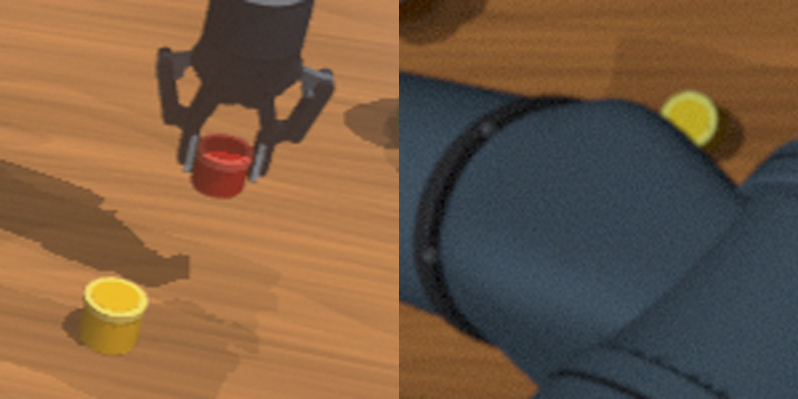

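```bash
python3 -m pendant '0 0 4 0 0 0 0.7;19.2 -37.7 4 0 0 0 0.7;19.2 -37.7 4 0 0 0 0.7;19.2 -37.7 4 0 0 0 0.7;19.2 -37.7 4 0 0 0 0.7;19.2 -37.7 4 0 0 0 0.7;19.2 -37.7 4 0 0 0 0.7;19.2 -37.7 4 0 0 0 0.7;19.2 -37.7 4 0 0 0 0.7;19.2 -37.7 4 0 0 0 0.7;19.2 -37.7 4 0 0 0 0.7;19.2 -37.7 4 0 0 0 0.7;19.2 -37.7 2 0 0 0 0.7;19.2 -37.7 0 0 0 0 0.7;19.2 -37.7 -2.8 0 0 0 0.7;19.2 -37.7 -2.8 0 0 0 0.7;19.2 -37.7 -2.8 0 0 0 0.7;19.2 -37.7 -2.8 0 0 0 0.7'; python3 look.py c8 .69 .03 .1
```

```text
time_s: 20.25
tool_pos: [0.694, 0.0315, 0.1266]
tool_rot: [[-0.034, 0.999, -0.0], [0.999, 0.034, 0.001], [0.001, -0.0, -1.0]]
force: [0.5, 0.4, -0.1]
gripper_width: 0.0449
scene crop 199 158
top crop 197 79
[0.69455445 0.03151342 0.12776125] 0.04426822916322166 20.35 91.91543385099267
```

View pics/c8.png

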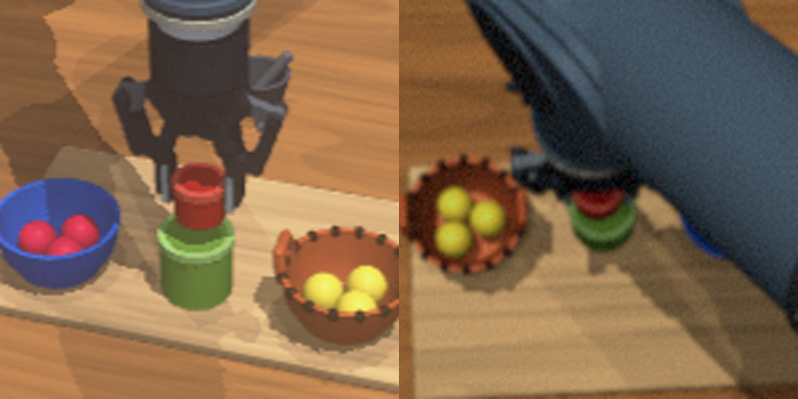

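```bash
python3 -m pendant '-0.05 -0.15 -0.8 0 0 0 0.7;-0.05 -0.15 -1.6 0 0 0 0.7;-0.05 -0.15 -1.6 0 0 0 0.7;-0.05 -0.15 -1.6 0 0 0 0.7;-0.05 -0.15 -1.6 0 0 0 0.7'; python3 -m pendant '0 0 -0.15 0 0 0 0.7;0 0 -0.15 0 0 0 0.7;0 0 -0.15 0 0 0 0.7'; python3 look.py c9 .69 .03 .1
```

```text
time_s: 20.77
tool_pos: [0.6934, 0.0295, 0.1103]
tool_rot: [[-0.033, 0.999, -0.0], [0.999, 0.033, 0.0], [0.0, -0.0, -1.0]]
force: [0.6, 0.2, -0.3]
gripper_width: 0.0448
time_s: 21.02
tool_pos: [0.6935, 0.0294, 0.1089]
tool_rot: [[-0.033, 0.999, 0.0], [0.999, 0.033, -0.0], [-0.0, 0.0, -1.0]]
force: [0.7, -0.3, 0.1]
gripper_width: 0.0442
scene crop 199 158
top crop 197 79
[0.69345599 0.02947313 0.10890414] 0.044700435019256045 21.1167 91.91117226014116
```

View pics/c9.png

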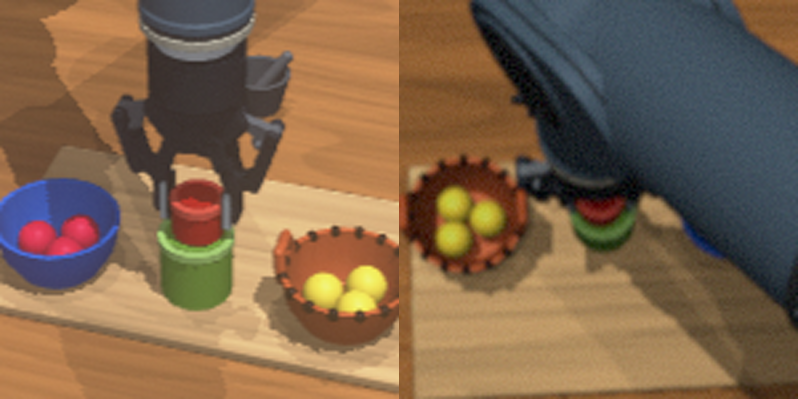

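```bash
python3 -m pendant '0.05 0.05 -0.1 0 0 0 0.7;0.05 0.05 -0.1 0 0 0 0.7'; python3 -m pendant '0 0 -0.1 0 0 0 0.7;0 0 -0.1 0 0 0 0.7'; python3 -m pendant '0 0 -0.1 0 0 0 0.7;0 0 -0.1 0 0 0 0.7'
```

```text
time_s: 21.28
tool_pos: [0.694, 0.03, 0.1077]
tool_rot: [[-0.033, 0.999, 0.0], [0.999, 0.033, 0.0], [0.0, 0.0, -1.0]]
force: [-0.6, -0.0, -1.2]
gripper_width: 0.0448
time_s: 21.45
tool_pos: [0.6939, 0.03, 0.1067]
tool_rot: [[-0.033, 0.999, 0.0], [0.999, 0.033, 0.0], [0.0, 0.0, -1.0]]
force: [0.3, 0.4, 0.6]
gripper_width: 0.0445
time_s: 21.62
tool_pos: [0.6941, 0.0301, 0.1066]
tool_rot: [[-0.033, 0.999, 0.001], [0.999, 0.033, -0.0], [-0.0, 0.001, -1.0]]
force: [-2.2, -0.2, 6.0]
gripper_width: 0.0446
```

```bash
python3 -m pendant '0 0 0.1 0 0 0 0.55;0 0 0.1 0 0 0 0.45;0 0 0.1 0 0 0 0.3;0 0 0.1 0 0 0 0.1;0 0 0.1 0 0 0 0;0 0 4 0 0 0 0;0 0 8 0 0 0 0;0 0 12 0 0 0 0;-27.45 -36.1 12 0 0 -45 0;-27.45 -36.1 12 0 0 -45 0;-27.45 -36.1 12 0 0 -45 0;-27.45 -36.1 12 0 0 -45 0;-27.45 -36.1 12 0 0 -45 0;-27.45 -36.1 12 0 0 -45 0;-27.45 -36.1 12 0 0 -45 0;-27.45 -36.1 12 0 0 -45 0;-27.45 -36.1 12 0 0 -45 0;-27.45 -36.1 12 0 0 -45 0;-27.45 -36.1 12 0 0 -45 0;-27.45 -36.1 12 0 0 -45 0'
cat > ov.py <<'E'
from fit import *
import sys
p=robot.get_image('top');s=robot.sense();print(s['tool_pos'],s['time_s'])
im=cv2.resize(np.array(p['pixels'])[:,:,::-1],None,fx=4,fy=4,interpolation=cv2.INTER_CUBIC)
def circ(x,y,z,r,col):
    uv=proj(p,np.c_[x+r*np.cos(np.linspace(0,6.28,90)),y+r*np.sin(np.linspace(0,6.28,90)),np.full(90,z)])
    cv2.polylines(im,[np.round((uv+.5)*4).astype(np.int32)],True,col,1)
circ(.6942,.0299,.072,.032,(0,0,255)); circ(.6942,.0299,.108,.023,(255,255,0))
circ(.6985,-.0950,.062,.055,(255,255,255)); circ(.69,.1548,.062,.055,(255,255,255))
th=np.radians(1.9)
def B(x,y): return .6442+x*np.cos(th)-y*np.sin(th), .0282+x*np.sin(th)+y*np.cos(th)
print('jar',B(-.062,-.125),'yel',B(-.061,.125),'shk',B(-.0615,0))
circ(*B(-.062,-.125),.097,.025,(0,0,255));circ(*B(-.061,.125),.057,.026,(0,0,255));circ(*B(-.0615,0),.070,.020,(0,0,255))
cv2.imwrite(f'pics/{sys.argv[1]}.png',cv2.resize(im[480:980,740:1460],(800,556)))
E
python3 ov.py ov3; python3 look.py c10 .69 .03 .1
```

```text
time_s: 23.28
tool_pos: [0.4134, -0.3383, 0.2248]
tool_rot: [[0.691, 0.723, -0.005], [0.723, -0.691, -0.003], [-0.005, -0.002, -1.0]]
force: [-0.5, -0.9, -0.3]
gripper_width: 0.0856
[ 0.41613657 -0.33496243  0.22526899] 23.3333
jar (np.float64(0.5863784839101768), np.float64(-0.09878689805280828)) yel (np.float64(0.5790891395289871), np.float64(0.15110881111101954)) shk (np.float64(0.5827338117195819), np.float64(0.026160956529105633))
scene crop 199 158
top crop 197 79
[ 0.41947378 -0.33097717  0.22589722] 0.08548166033363823 23.4333 46.85269508193512
```

View pics/ov3.png

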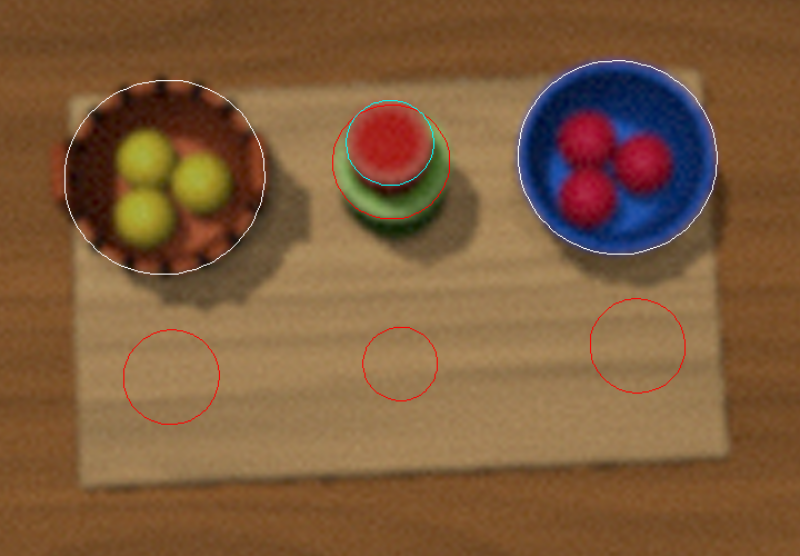

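View pics/c10.png

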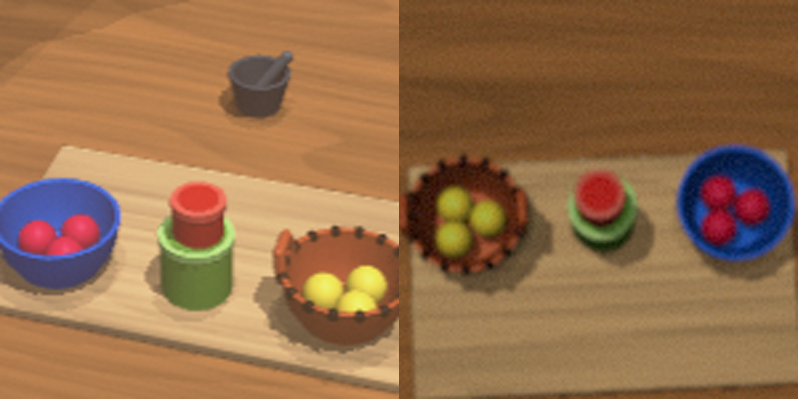

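```bash
python3 -m pendant '0 0 -4 0 0 0 0;0 0 -8 0 0 0 0;0 0 -12 0 0 0 0;0 0 -16 0 0 0 0;0 0 -17.8 0 0 0 0;0 0 -17.8 0 0 0 0;0 0 -17.8 0 0 0 0.3;0 0 -17.8 0 0 0 0.6;0 0 -17.8 0 0 0 0.6;0 0 -17.8 0 0 0 0.6;0 0 -17.8 0 0 0 0.6' 20;  python3 -m pendant '0 0 0 0 0 0 0;0 0 0 0 0 0 0;0 0 0 0 0 0 0;0 0 0 0 0 0 0;0 0 0 0 0 -90 0;0 0 0 0 0 -90 0;0 0 0 0 0 -90 0;0 0 0 0 0 -90 0;0 0 0 0 0 -90 0;0 0 0 0 0 -90 0;0 0 0 0 0 -90 0;0 0 0 0 0 -90 0;0 0 0 0 0 -90 0;0 0 0 0 0 -90 0;0 0 0 0 0 -90 0;0 0 0 0 0 -90 0;0 0 0 0 0 -90 0;0 0 0 0 0 -90 0;0 0 0 0 0 -90 0.4;0 0 0 0 0 -90 0.7'; python3 -m pendant '0 0 0 0 0 0 0.7;0 0 0 0 0 0 0.7;0 0 0 0 0 0 0.7;0 0 4 0 0 0 0.7;0 0 8 0 0 0 0.7;0 0 12 0 0 0 0.7;0 0 14 0 0 0 0.7;0 0 14 0 0 0 0.7' 45; python3 look.py c11 .42 -.33 .1
```

```text
time_s: 24.35
tool_pos: [0.4208, -0.3312, 0.0497]
tool_rot: [[0.683, 0.73, 0.003], [0.73, -0.683, -0.002], [0.001, 0.003, -1.0]]
force: [0.9, 2.1, 7.5]
gripper_width: 0.0538
time_s: 26.02
tool_pos: [0.4194, -0.331, 0.0478]
tool_rot: [[0.732, -0.681, -0.0], [-0.681, -0.732, 0.0], [-0.0, 0.0, -1.0]]
force: [0.2, 0.2, 0.3]
gripper_width: 0.0633
time_s: 26.68
tool_pos: [0.421, -0.3324, 0.1923]
tool_rot: [[0.731, -0.682, 0.006], [-0.682, -0.731, -0.004], [0.007, -0.001, -1.0]]
force: [0.3, 0.2, -2.4]
gripper_width: 0.0531
scene crop 104 74
top crop 356 192
[ 0.41912905 -0.33128392  0.18794223] 0.05358586248953787 26.7833 -43.05782738063909
```

View pics/c11.png

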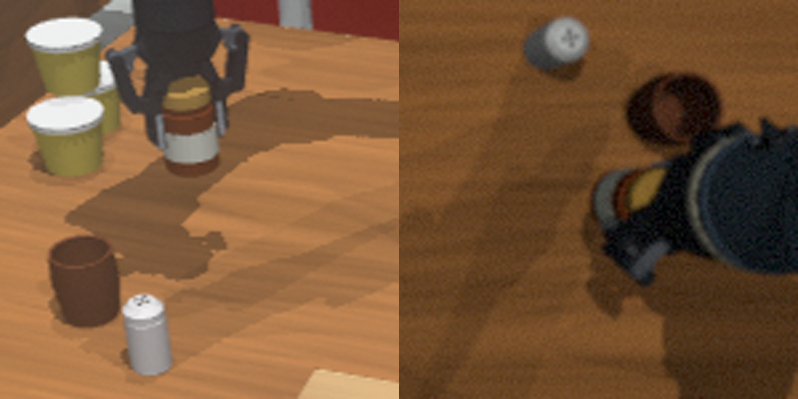

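```bash
python3 -m pendant '16.7 23.2 0 0 0 -45 0.7;16.7 23.2 0 0 0 -45 0.7;16.7 23.2 0 0 0 -45 0.7;16.7 23.2 0 0 0 -45 0.7;16.7 23.2 0 0 0 -45 0.7;16.7 23.2 0 0 0 -45 0.7;16.7 23.2 0 0 0 -45 0.7;16.7 23.2 0 0 0 -45 0.7;16.7 23.2 -3 0 0 -45 0.7;16.7 23.2 -6 0 0 -45 0.7;16.7 23.2 -9 0 0 -45 0.7;16.7 23.2 -11 0 0 -45 0.7;16.7 23.2 -11 0 0 -45 0.7;16.7 23.2 -11 0 0 -45 0.7;16.7 23.2 -11 0 0 -45 0.7'; python3 look.py c12 .586 -.099 .06
```

```text
time_s: 28.03
tool_pos: [0.5864, -0.0993, 0.0779]
tool_rot: [[0.034, -0.999, -0.0], [-0.999, -0.034, -0.0], [0.0, 0.0, -1.0]]
force: [0.9, 0.9, -2.5]
gripper_width: 0.0529
scene crop 162 136
top crop 251 124
[ 0.58710428 -0.0993075   0.07899948] 0.05297103453762978 28.1333 -88.08493818855081
```

View pics/c12.png

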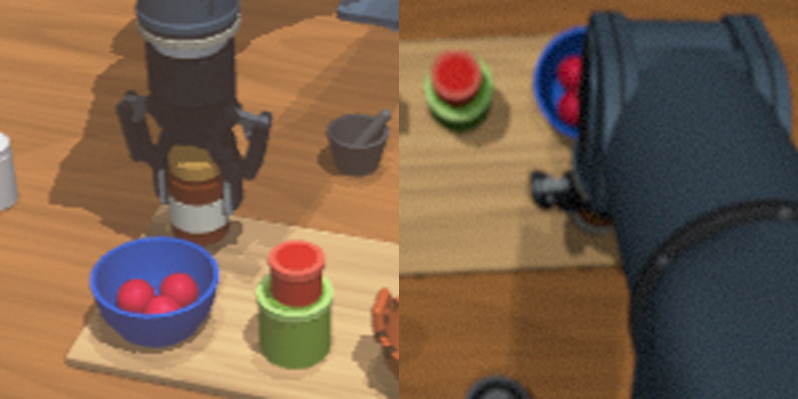

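```bash
python3 -m pendant '0 0 -0.8 0 0 0 0.7;0 0 -1.5 0 0 0 0.7;0 0 -1.5 0 0 0 0.7;0 0 -1.5 0 0 0 0.7'; python3 -m pendant '0 0 -0.15 0 0 0 0.7;0 0 -0.15 0 0 0 0.7'; python3 -m pendant '0 0 -0.1 0 0 0 0.7;0 0 -0.1 0 0 0 0.7'
```

```text
time_s: 28.47
tool_pos: [0.586, -0.099, 0.0624]
tool_rot: [[0.033, -0.999, -0.001], [-0.999, -0.033, 0.0], [-0.0, 0.001, -1.0]]
force: [-1.0, 0.4, -3.0]
gripper_width: 0.0531
time_s: 28.63
tool_pos: [0.5864, -0.099, 0.0612]
tool_rot: [[0.033, -0.999, 0.0], [-0.999, -0.033, 0.0], [-0.0, -0.0, -1.0]]
force: [-0.3, -0.4, -2.5]
gripper_width: 0.0529
time_s: 28.8
tool_pos: [0.5865, -0.099, 0.0606]
tool_rot: [[0.033, -0.999, 0.0], [-0.999, -0.033, -0.0], [0.0, -0.0, -1.0]]
force: [-1.4, 0.5, 0.1]
gripper_width: 0.0531
```

```bash
python3 -m pendant '0 0 0.1 0 0 0 0.4;0 0 0.1 0 0 0 0.2;0 0 0.1 0 0 0 0;0 0 0.1 0 0 0 0;0 0 4 0 0 0 0;0 0 8 0 0 0 0;0 0 12 0 0 0 0;0 0 14 0 0 0 0;-0.6 44.5 14 0 0 90 0;-0.6 44.5 14 0 0 90 0;-0.6 44.5 14 0 0 90 0;-0.6 44.5 14 0 0 90 0;-0.6 44.5 14 0 0 90 0;-0.6 44.5 14 0 0 90 0;-0.6 44.5 14 0 0 90 0;-0.6 44.5 14 0 0 90 0;-0.6 44.5 14 0 0 90 0;-0.6 44.5 14 0 0 90 0;-0.6 44.5 14 0 0 90 0;-0.6 44.5 14 0 0 90 0'; python3 ov.py ov4; python3 look.py c13 .58 .346 .06;  python3 - <<'E'
from h import *
for c in ('top','scene'):
    p=robot.get_image(c); print([(np.round(w(p,d['centre']),4),d['conf']) for d in robot.landmark_of(p,'tub_yellow')[:2]])
E
```

```text
time_s: 30.47
tool_pos: [0.5775, 0.3546, 0.2004]
tool_rot: [[1.0, -0.023, -0.001], [-0.023, -1.0, 0.006], [-0.001, -0.006, -1.0]]
force: [-0.7, 0.0, 0.9]
gripper_width: 0.0854
[0.57876275 0.35040892 0.20000705] 30.5167
jar (np.float64(0.5863784839101768), np.float64(-0.09878689805280828)) yel (np.float64(0.5790891395289871), np.float64(0.15110881111101954)) shk (np.float64(0.5827338117195819), np.float64(0.026160956529105633))
scene crop 350 170
top crop 66 129
[0.58043092 0.3455657  0.19985393] 0.08575997784507511 30.6167 -2.3154627756126285
[(array([0.5794, 0.346 , 0.0008]), 0.63)]
[(array([0.5772, 0.3488, 0.001 ]), 0.57)]
```

View pics/ov4.png

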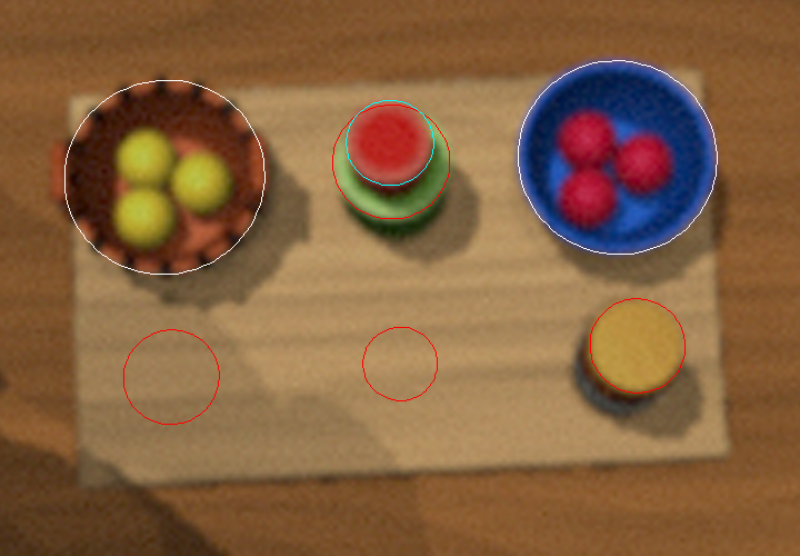

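View pics/c13.png

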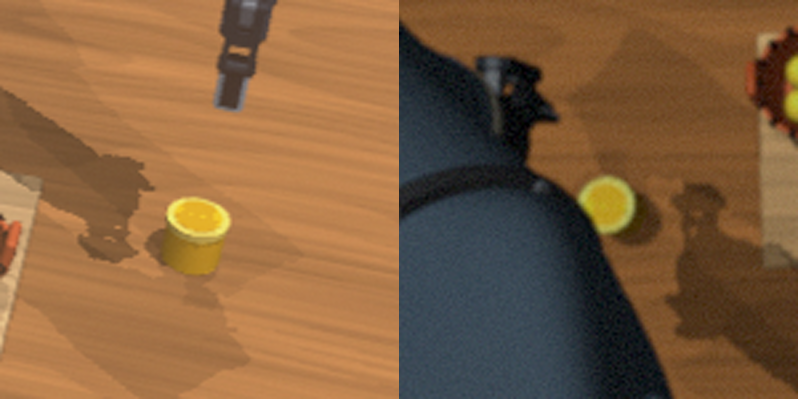

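```bash
python3 -m pendant '0 0 -4 0 0 0 0;0 0 -8 0 0 0 0;0 0 -12 0 0 0 0;0 0 -15 0 0 0 0;0 0 -16.4 0 0 0 0;0 0 -16.4 0 0 0 0;0 0 -16.4 0 0 0 0.3;0 0 -16.4 0 0 0 0.7;0 0 -16.4 0 0 0 0.7;0 0 -16.4 0 0 0 0.7;0 0 -16.4 0 0 0 0.7' 20;  python3 -m pendant '0 0 0 0 0 0 0;0 0 0 0 0 0 0;0 0 0 0 0 0 0;0 0 0 0 0 0 0;0 0 0 0 0 -85.8 0;0 0 0 0 0 -85.8 0;0 0 0 0 0 -85.8 0;0 0 0 0 0 -85.8 0;0 0 0 0 0 -85.8 0;0 0 0 0 0 -85.8 0;0 0 0 0 0 -85.8 0;0 0 0 0 0 -85.8 0;0 0 0 0 0 -85.8 0;0 0 0 0 0 -85.8 0;0 0 0 0 0 -85.8 0;0 0 0 0 0 -85.8 0;0 0 0 0 0 -85.8 0;0 0 0 0 0 -85.8 0;0 0 0 0 0 -85.8 0.4;0 0 0 0 0 -85.8 0.7'; python3 -m pendant '0 0 0 0 0 0 0.7;0 0 0 0 0 0 0.7;0 0 0 0 0 0 0.7;0 0 4 0 0 0 0.7;0 0 8 0 0 0 0.7;0 0 12 0 0 0 0.7;0 0 14 0 0 0 0.7;0 0 14 0 0 0 0.7' 30; python3 look.py c14 .58 .346 .1
```

```text
time_s: 31.73
tool_pos: [0.5816, 0.3467, 0.0389]
tool_rot: [[0.999, -0.038, 0.003], [-0.038, -0.999, 0.002], [0.003, -0.002, -1.0]]
force: [-1.2, -0.5, 7.6]
gripper_width: 0.0513
time_s: 33.4
tool_pos: [0.5804, 0.3459, 0.0362]
tool_rot: [[0.039, -0.999, -0.0], [-0.999, -0.039, 0.0], [-0.0, 0.0, -1.0]]
force: [1.2, -0.5, -0.6]
gripper_width: 0.0636
time_s: 34.07
tool_pos: [0.5827, 0.3471, 0.1821]
tool_rot: [[0.036, -0.999, 0.007], [-0.999, -0.036, 0.005], [-0.005, -0.008, -1.0]]
force: [1.2, 0.5, -0.5]
gripper_width: 0.0505
scene crop 353 156
top crop 60 126
[0.58050584 0.34594247 0.17673416] 0.05049496553134585 34.1667 -87.93287456909734
```

View pics/c14.png

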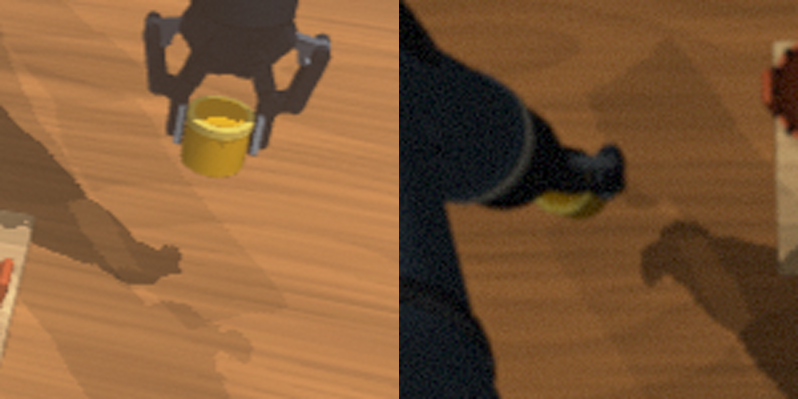

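```bash
python3 -m pendant '-0.15 -19.5 0 0 0 0 0.7;-0.15 -19.5 0 0 0 0 0.7;-0.15 -19.5 0 0 0 0 0.7;-0.15 -19.5 0 0 0 0 0.7;-0.15 -19.5 0 0 0 0 0.7;-0.15 -19.5 0 0 0 0 0.7;-0.15 -19.5 -3 0 0 0 0.7;-0.15 -19.5 -6 0 0 0 0.7;-0.15 -19.5 -9 0 0 0 0.7;-0.15 -19.5 -11.3 0 0 0 0.7;-0.15 -19.5 -11.3 0 0 0 0.7;-0.15 -19.5 -11.3 0 0 0 0.7;-0.15 -19.5 -11.3 0 0 0 0.7;-0.15 -19.5 -11.3 0 0 0 0.7'; python3 -m pendant '0 0 -0.8 0 0 0 0.7;0 0 -0.8 0 0 0 0.7;0 0 -0.8 0 0 0 0.7;0 0 -0.8 0 0 0 0.7'
```

```text
time_s: 35.33
tool_pos: [0.5797, 0.1512, 0.0645]
tool_rot: [[0.036, -0.999, 0.002], [-0.999, -0.036, 0.001], [-0.001, -0.002, -1.0]]
force: [0.9, 0.6, -1.0]
gripper_width: 0.0507
time_s: 35.67
tool_pos: [0.579, 0.151, 0.0556]
tool_rot: [[0.036, -0.999, 0.0], [-0.999, -0.036, 0.0], [-0.0, -0.0, -1.0]]
force: [-0.3, -0.3, -1.4]
gripper_width: 0.051
```

```bash
python3 look.py c15 .58 .15 .06
```

```text
scene crop 263 154
top crop 148 128
[0.57902396 0.15097039 0.05555234] 0.050913764072617954 35.7667 -87.94925501597176
```

View pics/c15.png

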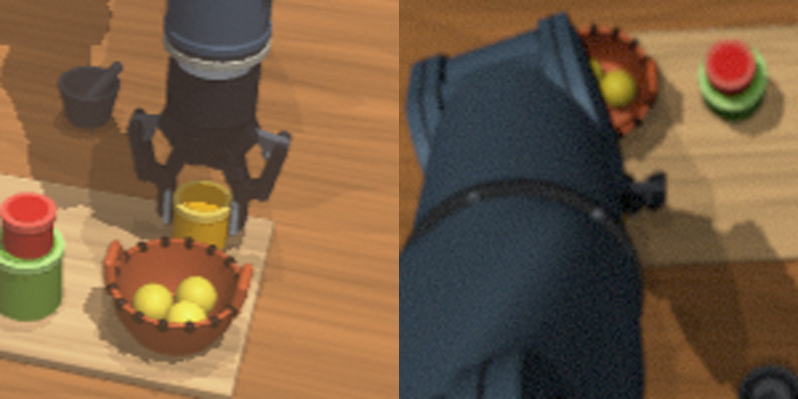

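```bash
python3 -m pendant '0 0 -0.4 0 0 0 0.7;0 0 -0.4 0 0 0 0.7;0 0 -0.4 0 0 0 0.7'; python3 -m pendant '0 0 -0.15 0 0 0 0.7;0 0 -0.15 0 0 0 0.7'; python3 -m pendant '0 0 -0.1 0 0 0 0.7;0 0 -0.1 0 0 0 0.7'
```

```text
time_s: 36.02
tool_pos: [0.5787, 0.1509, 0.051]
tool_rot: [[0.036, -0.999, -0.001], [-0.999, -0.036, -0.0], [0.0, 0.001, -1.0]]
force: [-0.3, 0.4, -0.2]
gripper_width: 0.0504
time_s: 36.18
tool_pos: [0.5788, 0.1509, 0.0495]
tool_rot: [[0.036, -0.999, -0.0], [-0.999, -0.036, -0.0], [0.0, 0.0, -1.0]]
force: [0.1, -0.2, -0.9]
gripper_width: 0.0506
time_s: 36.35
tool_pos: [0.5789, 0.1509, 0.0486]
tool_rot: [[0.036, -0.999, -0.0], [-0.999, -0.036, -0.0], [0.0, 0.0, -1.0]]
force: [-0.1, -0.3, -0.9]
gripper_width: 0.0509
```

```bash
python3 -m pendant '0 0 -0.1 0 0 0 0.7;0 0 -0.1 0 0 0 0.7'; python3 -m pendant '0 0 -0.1 0 0 0 0.7;0 0 -0.1 0 0 0 0.7'
```

```text
time_s: 36.52
tool_pos: [0.579, 0.151, 0.0484]
tool_rot: [[0.036, -0.999, 0.0], [-0.999, -0.036, 0.0], [-0.0, -0.0, -1.0]]
force: [-2.0, -0.3, 6.9]
gripper_width: 0.051
time_s: 36.68
tool_pos: [0.579, 0.151, 0.0483]
tool_rot: [[0.036, -0.999, 0.001], [-0.999, -0.036, 0.0], [-0.0, -0.001, -1.0]]
force: [-5.8, -0.7, 16.3]
gripper_width: 0.0511
```

```bash
python3 -m pendant '0 0 0.2 0 0 0 0.4;0 0 0.2 0 0 0 0.2;0 0 0.2 0 0 0 0;0 0 0.2 0 0 0 0;0 0 4 0 0 0 0;0 0 8 0 0 0 0;0 0 12 0 0 0 0;0 0 15 0 0 0 0;-1.2 -47.3 15 0 0 90 0;-1.2 -47.3 15 0 0 90 0;-1.2 -47.3 15 0 0 90 0;-1.2 -47.3 15 0 0 90 0;-1.2 -47.3 15 0 0 90 0;-1.2 -47.3 15 0 0 90 0;-1.2 -47.3 15 0 0 90 0;-1.2 -47.3 15 0 0 90 0;-1.2 -47.3 15 0 0 90 0;-1.2 -47.3 15 0 0 90 0;-1.2 -47.3 15 0 0 90 0;-1.2 -47.3 15 0 0 90 0'; python3 ov.py ov5; python3 look.py c16 .566 -.32 .06;  python3 - <<'E'
from h import *
for c in ('top','scene'):
    p=robot.get_image(c); print([(np.round(w(p,d['centre']),4),d['conf']) for d in robot.landmark_of(p,'shaker')[:2]])
E
```

```text
time_s: 38.35
tool_pos: [0.5646, -0.3303, 0.196]
tool_rot: [[0.999, -0.037, -0.002], [-0.037, -0.999, -0.003], [-0.001, 0.004, -1.0]]
force: [-0.6, -0.8, -0.6]
gripper_width: 0.0854
[ 0.56424162 -0.33127494  0.19565798] 38.4
jar (np.float64(0.5863784839101768), np.float64(-0.09878689805280828)) yel (np.float64(0.5790891395289871), np.float64(0.15110881111101954)) shk (np.float64(0.5827338117195819), np.float64(0.026160956529105633))
scene crop 83 116
top crop 342 132
[ 0.56595233 -0.32400303  0.19588863] 0.08511120250546449 38.5 -2.252561136387431
[(array([ 0.5649, -0.3196, -0.0026]), 0.84)]
[(array([ 0.5655, -0.3224, -0.0039]), 0.84)]
```

View pics/ov5.png

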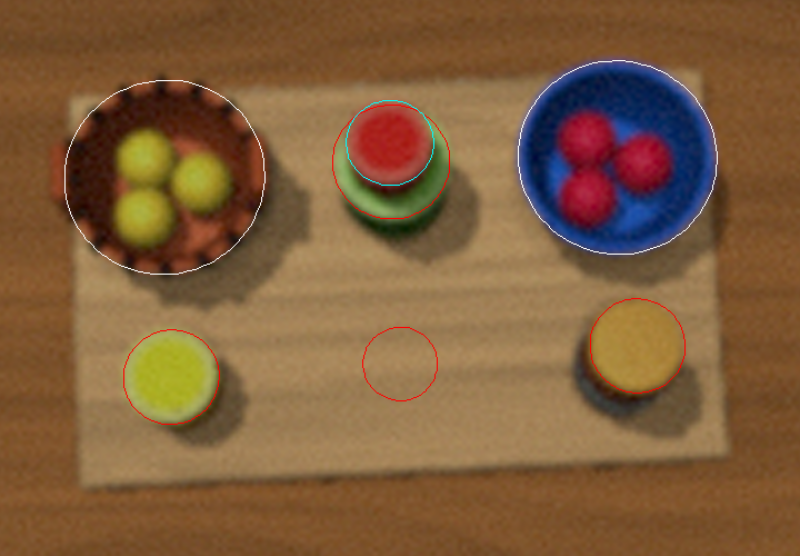

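View pics/c16.png

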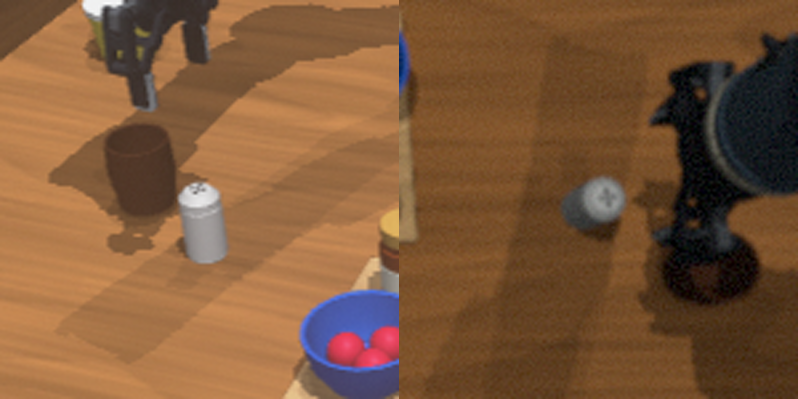

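```bash
python3 -m pendant '0 0 -4 0 0 0 0;0 0 -8 0 0 0 0;0 0 -12 0 0 0 0;0 0 -15 0 0 0 0;0 0 -15 0 0 0 0;0 0 -15 0 0 0 0;0 0 -15 0 0 0 0.3;0 0 -15 0 0 0 0.7;0 0 -15 0 0 0 0.7;0 0 -15 0 0 0 0.7;0 0 -15 0 0 0 0.7' 20;  python3 -m pendant '0 0 0 0 0 0 0;0 0 0 0 0 0 0;0 0 0 0 0 0 0;0 0 0 0 0 0 0;0 0 0 0 0 -85.8 0;0 0 0 0 0 -85.8 0;0 0 0 0 0 -85.8 0;0 0 0 0 0 -85.8 0;0 0 0 0 0 -85.8 0;0 0 0 0 0 -85.8 0;0 0 0 0 0 -85.8 0;0 0 0 0 0 -85.8 0;0 0 0 0 0 -85.8 0;0 0 0 0 0 -85.8 0;0 0 0 0 0 -85.8 0;0 0 0 0 0 -85.8 0;0 0 0 0 0 -85.8 0;0 0 0 0 0 -85.8 0;0 0 0 0 0 -85.8 0.4;0 0 0 0 0 -85.8 0.7'; python3 -m pendant '0 0 0 0 0 0 0.8;0 0 0 0 0 0 0.8;0 0 0 0 0 0 0.8;0 0 0 0 0 0 0.8;0 0 4 0 0 0 0.8;0 0 8 0 0 0 0.8;0 0 12 0 0 0 0.8;0 0 14 0 0 0 0.8;0 0 14 0 0 0 0.8' 35; python3 look.py c17 .566 -.32 .1
```

```text
time_s: 39.62
tool_pos: [0.5678, -0.3225, 0.0488]
tool_rot: [[0.999, -0.035, 0.002], [-0.035, -0.999, -0.001], [0.002, 0.001, -1.0]]
force: [-0.8, -0.1, 7.4]
gripper_width: 0.0395
time_s: 41.28
tool_pos: [0.5668, -0.3221, 0.0467]
tool_rot: [[0.041, -0.999, -0.0], [-0.999, -0.041, 0.0], [-0.0, 0.0, -1.0]]
force: [-0.6, 0.2, 0.8]
gripper_width: 0.0637
time_s: 42.03
tool_pos: [0.5689, -0.3235, 0.1923]
tool_rot: [[0.038, -0.999, 0.007], [-0.999, -0.038, -0.004], [0.004, -0.007, -1.0]]
force: [1.2, -1.3, -0.9]
gripper_width: 0.039
scene crop 81 103
top crop 348 129
[ 0.56688825 -0.32202821  0.18714437] 0.03923607724095428 42.1333 -87.79191090247019
```

View pics/c17.png

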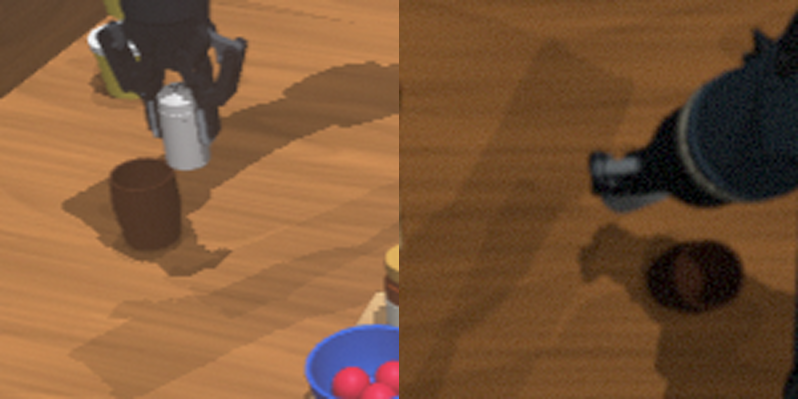

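```bash
python3 -m pendant '1.6 34.8 1 0 0 0 0.8;1.6 34.8 1 0 0 0 0.8;1.6 34.8 1 0 0 0 0.8;1.6 34.8 1 0 0 0 0.8;1.6 34.8 1 0 0 0 0.8;1.6 34.8 1 0 0 0 0.8;1.6 34.8 1 0 0 0 0.8;1.6 34.8 1 0 0 0 0.8;1.6 34.8 1 0 0 0 0.8;1.6 34.8 0 0 0 0 0.8;1.6 34.8 -3 0 0 0 0.8;1.6 34.8 -6 0 0 0 0.8;1.6 34.8 -9 0 0 0 0.8;1.6 34.8 -11 0 0 0 0.8;1.6 34.8 -11 0 0 0 0.8;1.6 34.8 -11 0 0 0 0.8;1.6 34.8 -11 0 0 0 0.8'; python3 -m pendant '0 0 -0.8 0 0 0 0.8;0 0 -1.2 0 0 0 0.8;0 0 -1.2 0 0 0 0.8;0 0 -1.2 0 0 0 0.8'
```

```text
time_s: 43.55
tool_pos: [0.583, 0.0254, 0.077]
tool_rot: [[0.038, -0.999, -0.0], [-0.999, -0.038, -0.0], [0.0, 0.0, -1.0]]
force: [-0.0, -0.0, -0.6]
gripper_width: 0.0391
time_s: 43.88
tool_pos: [0.5829, 0.0259, 0.065]
tool_rot: [[0.038, -0.999, 0.0], [-0.999, -0.038, 0.0], [-0.0, -0.0, -1.0]]
force: [-0.2, -0.0, -1.5]
gripper_width: 0.0393
```

```bash
python3 -m pendant '0 0 -0.4 0 0 0 0.8;0 0 -0.4 0 0 0 0.8;0 0 -0.4 0 0 0 0.8'; python3 -m pendant '0 0 -0.1 0 0 0 0.8;0 0 -0.1 0 0 0 0.8'; python3 -m pendant '0 0 -0.1 0 0 0 0.8;0 0 -0.1 0 0 0 0.8'; python3 look.py c18 .58 .026 .06
```

```text
time_s: 44.13
tool_pos: [0.5828, 0.026, 0.0607]
tool_rot: [[0.038, -0.999, -0.0], [-0.999, -0.038, 0.0], [-0.0, 0.0, -1.0]]
force: [1.0, -0.2, -2.5]
gripper_width: 0.039
time_s: 44.3
tool_pos: [0.5829, 0.0259, 0.0597]
tool_rot: [[0.038, -0.999, -0.0], [-0.999, -0.038, 0.0], [-0.0, 0.0, -1.0]]
force: [0.0, -0.2, -2.7]
gripper_width: 0.0393
time_s: 44.47
tool_pos: [0.583, 0.0259, 0.0589]
tool_rot: [[0.038, -0.999, 0.0], [-0.999, -0.038, 0.0], [-0.0, -0.0, -1.0]]
force: [0.1, -0.6, 0.2]
gripper_width: 0.039
scene crop 212 144
top crop 199 127
[0.58303821 0.02593553 0.05893584] 0.039220410734925874 44.5667 -87.80940447189793
```

View pics/c18.png

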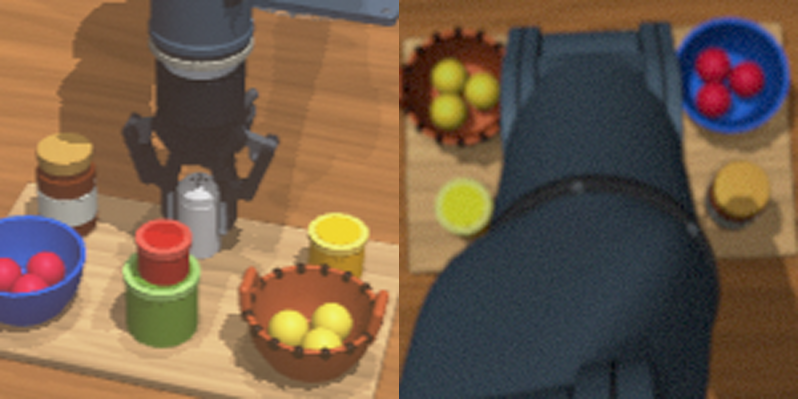

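```bash
python3 -m pendant '0 0 0 0 0 0 0.6;0 0 0 0 0 0 0.3;0 0 0 0 0 0 0;0 0 0 0 0 0 0;0 0 4 0 0 0 0;0 0 8 0 0 0 0;0 0 12 0 0 0 0;0 0 16 0 0 0 0;0 0 20 0 0 0 0;-8 -32 20 0 0 0 0;-8 -32 20 0 0 0 0;-8 -32 20 0 0 0 0;-8 -32 20 0 0 0 0;-8 -32 20 0 0 0 0;-8 -32 20 0 0 0 0;-8 -32 20 0 0 0 0;-8 -32 20 0 0 0 0;-8 -32 20 0 0 0 0;-8 -32 20 0 0 0 0;-8 -32 20 0 0 0 0'; python3 ov.py ov6
python3 - <<'E'
from h import *
for c in ('top','scene'):
    p=robot.get_image(c); save(p,'fin_'+c)
    for n in 'tub_green tub_red tub_yellow jar shaker bowl_terracotta bowl_blue mug mortar'.split():
        print(c,n,[(np.round(w(p,d['centre']),4),round(d['conf'],2)) for d in robot.landmark_of(p,n)[:1]])
E
```

```text
time_s: 46.23
tool_pos: [0.5029, -0.2937, 0.2586]
tool_rot: [[0.038, -0.999, -0.0], [-0.999, -0.038, 0.001], [-0.001, -0.0, -1.0]]
force: [0.5, 0.5, 0.6]
gripper_width: 0.0855
[ 0.50333244 -0.2928519   0.25862763] 46.2833
jar (np.float64(0.5863784839101768), np.float64(-0.09878689805280828)) yel (np.float64(0.5790891395289871), np.float64(0.15110881111101954)) shk (np.float64(0.5827338117195819), np.float64(0.026160956529105633))
top tub_green [(array([0.6937, 0.0301, 0.0097]), 0.5)]
top tub_red [(array([0.6951, 0.0302, 0.0698]), 0.56)]
top tub_yellow [(array([0.5783, 0.1528, 0.0094]), 0.95)]
top jar [(array([ 0.5811, -0.0935,  0.0164]), 0.66)]
top shaker [(array([0.5803, 0.0276, 0.0079]), 0.63)]
top bowl_terracotta [(array([0.6914, 0.1563, 0.0141]), 0.76)]
top bowl_blue [(array([ 0.6985, -0.0968,  0.013 ]), 0.98)]
top mug [(array([ 0.5056, -0.421 , -0.0019]), 0.8)]
top mortar [(array([0.4021, 0.0012, 0.0035]), 0.78)]
scene tub_green [(array([0.6942, 0.0262, 0.0116]), 0.96)]
scene tub_red [(array([0.6949, 0.0244, 0.0701]), 0.83)]
scene tub_yellow [(array([0.5793, 0.1519, 0.0118]), 0.69)]
scene jar [(array([ 0.5841, -0.101 ,  0.014 ]), 0.68)]
scene shaker [(array([0.586 , 0.0252, 0.0082]), 0.97)]
scene bowl_terracotta [(array([0.5812, 0.0224, 0.0069]), 0.73)]
scene bowl_blue [(array([ 0.6955, -0.0956,  0.0137]), 0.81)]
scene mug [(array([ 5.034e-01, -4.267e-01, -1.000e-04]), 0.74)]
scene mortar [(array([ 0.3993, -0.0052,  0.0015]), 0.88)]
```

View pics/ov6.png

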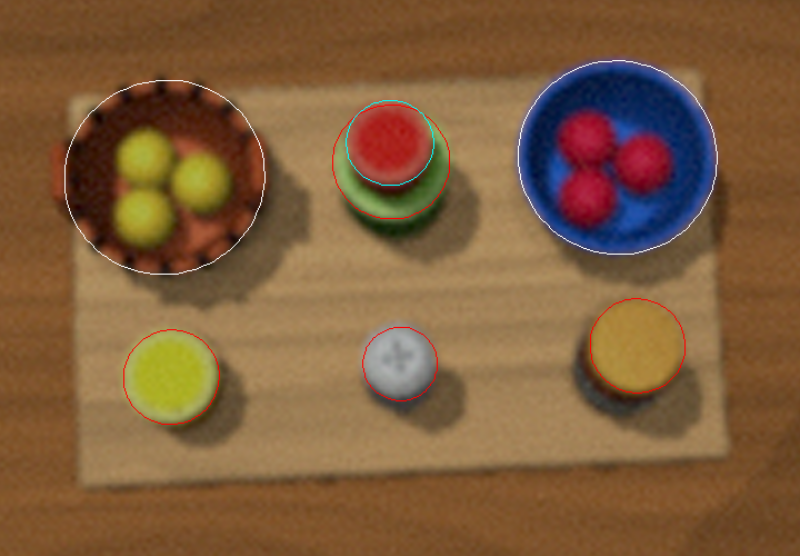

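View pics/fin_scene.png

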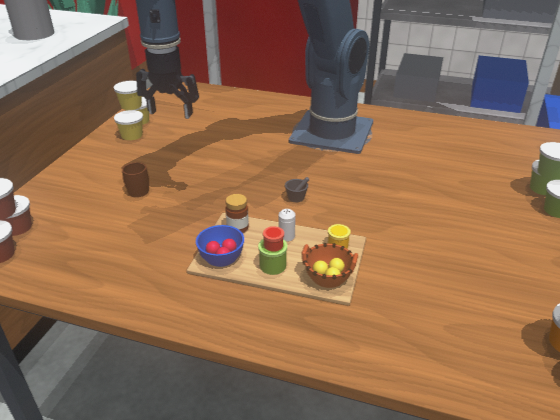

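All five things sit on their overlay targets, and the mug at (136,180) and mortar at (296,191) are unmoved. I'm handing in.

```bash
python3 -m pendant '0 0 0 0 0 0 0;0 0 0 0 0 0 0;0 0 0 0 0 0 0'; python3 -c "
from cell import robot
print(robot.finish_job())"
```

```text
time_s: 47.53
tool_pos: [0.5029, -0.2941, 0.2588]
tool_rot: [[0.038, -0.999, -0.0], [-0.999, -0.038, 0.0], [-0.0, 0.0, -1.0]]
force: [0.1, -0.8, 0.5]
gripper_width: 0.0856
the job is handed in; nothing more can be done
None
```

The salsa display is set out as asked, and I handed the job in at about 47.5 s of the 120 s.

I placed things in the order you gave:
- **Green tub:** it first landed about 2.5 mm off midway, so I regrasped it and moved it to the middle.
- **Red tub:** it stands on the green tub's lid.
- **Jar and yellow tub:** they stand in front of the blue and terracotta bowls.
- **Shaker:** it stands midway between the jar and the yellow tub.

**Last checks:**
- **Top camera:** every thing lies within about 1 to 2 mm of its planned position, and the planned gaps to the bowls were 30 mm.
- **All upright and released:** the gripper is open and clear of everything.
- **Mug and mortar:** they show where they began, within the noise of the readings.

**Checks that disagreed:**
- **Scene camera:** it reads about 3 mm lower in y than the top camera overall. Its raw figures therefore differ from the top camera's. I trusted the top camera because it agreed with the robot's own position readings.
- **Network readings:** some final ones were off. The top view put the jar about 5 mm away from where the outline showed it, and the scene view mistook another thing for the terracotta bowl.

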